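Clip the handpiece to the bench hanger

ROBOT

A 7-joint arm with a two-finger parallel gripper is mounted at the origin on the work surface. World frame = base frame: x ahead of the robot, y to its left, z up, the work surface at z = 0. Lengths are in m, angles in rad, forces in N, time in s.
With the tool pointing down it reaches from about 0.4 to 0.85 m from the base axis. Payload 10.4 kg.
Tool frame: the origin (TCP) lies midway between the tips of the shut fingers; the grasp point (between the pads) lies 19 mm behind it; x points along the fingers, y is the direction in which the jaws open and shut, and the axes are right-handed (so a half turn about x gives the same grasp; the last joint's range is limited). The gripper opens to 87 mm and grips with 3 to 60 N. Pads are 19 mm wide; open, the fingers measure 117 mm over their backs; the gripper's body (75 mm by 190 mm) begins 51 mm behind the grasp point.
Start: joints at [1.223, 0.332, -0.065, 1.46, 0.022, 1.35, -0.088], TCP at [0.199, -0.592, 0.223] pointing down, gripper open.
Joint ranges: [-2.6, 2.6], [-0.5, 2.12], [-1.47, 1.34], [0.16, 2.42], [-1.27, 4.41], [0.06, 2.06], [-2.6, 2.6]. Speed limits (rad/s): [2.22, 2.22, 2.79, 2.79, 3.14, 3.14, 3.14].

INTERFACE

Orientations are given as a unit quaternion [x, y, z, w].
In Python, from bench import r gives the robot as it stands.
- The arm moves only by the shell command python3 -m jog 'ROWS' [OPENING] [FORCE]. ROWS is JSON, a list of rows, each an object with "slide": the shift along the tool's x, y, z in cm, a list of three; "roll": the turn about the tool's x in degrees. A call has 1 to 5 rows; each row is the pose to reach, as a shift and turn from the pose measured when the call began, along the tool's axes at that moment; what a row does not reach only later rows make up. A row lasts 1/12 s, in which the tool goes at most 41.7 mm and 7.16 degrees, less where a joint would pass 70% of its speed; a pose out of reach is approached as far as the arm can. A call with a gripper value outside its range is refused whole. OPENING is the closure, from 0 (fully open) to 1 (shut), set as the call begins (- or left out, the last holds). The fingers move at their own pace and stop on an object; FORCE is the grip in N (left out, the last holds). Time passes only in rows, so rows that repeat a pose let the fingers close. It gives the time, the measured TCP pose, the force and the opening at its end, in the units of the state.
- r.read_state(): the state, without advancing time (a new reading comes with each control period).
- r.camera(name): name is "side" or "top"; returns the picture (420x560x3 uint8, red, green, blue); there is no depth.
- r.camera_info(name): a dict with "intrinsics" (3x3 intrinsics, pixels), "R" (3x3) and "t" (3): a world point X has camera coordinates R X + t. Camera axes: x right, y down, z forward; pixel columns grow to the right and rows downward; lengths in m; the calibration is good to about 2 mm. A picture is of the moment at which its call begins. camera_info takes no time and is no camera call.
- r.close_job(): hands the job in, once; it reports no verdict.
The state is a dict: "time": time; "joint_positions": joint angles; "joint_vel": joint speeds; "joint_torque": joint torques, N m; "ee_pos": TCP position; "eef_rot": TCP orientation; "ft_force": force on the tool from outside, world axes, zero at the start; "torque": the same for the moment, N m; "width": finger opening in m.
Only numpy, scipy, OpenCV 4.12 (cv2) and the standard library are available. Lean on these libraries where they do the work, as an engineer would, in place of code of your own. Each camera call takes 0.05 s, during which the arm holds its last target.

TASK

The cordless polishing handpiece is charged: take it out of its cradle and clip the snap hook on its tail to the steel loop of the bench hanger, pressing the sprung gate gently against the loop's front bar until the bar is inside and the gate snaps shut. Then prove the catch by drawing the hook lightly back so that the closed gate bears on the bar, and leave the handpiece hanging still from the loop, wheel down. Never force the hook or the loop, and leave the other things on the bench where they are.

Things in the scene. Friction and masses are not known exactly. Their poses are not given: they have to be found in the camera images.
- hook_seat (a point): In the steel snap hook, rigid on the handpiece's tail: centre of an 8 mm bar hung in it. z up, x from spine to gate side, y across. Sizes from here (mm): hook 40 wide (plane outer faces x -20 and +20, z -14 to +11: pinch these from above), 10 thick in y, top z +16. Opening x -12 to +12, z -48 to +4. Spine x -20 to -12. Foot z -58 to -48. Handpiece from z -64 down.
- nose_end (a point): Middle of the nose's lower end, 16 mm in x and -14 mm in z from hook_seat; the nose is x +12 to +20 there. Below it only the gate closes the hook's +x side. A bar pressed in to x +2 to +6 at z -20 to -28 (of hook_seat) clears the nose but still holds the gate open; lowering the hook then slides the bar up off the gate's tip, and the gate shuts under it when the bar is above z -10.
- gate (a joint): Sprung gate of the hook, 4 mm thick, 8 wide, 30 long; rad, 0 shut, 0.95 fully open. Hinged at x +16, z -45 mm of hook_seat, tip z -15.5 under the nose, outer face x +18. Swings only inward. Spring 0.05 N m shut, 0.115 at 0.65 rad: a bar 22 mm above the hinge needs about 5 N to push it in. A seated bar lies beside the nose: raise the hook 20 to 30 mm to bring it opposite the gate.
- handpiece: Black cordless rotary handpiece, 27 mm thick, upright, hook up, rubber wheel (22 mm) down, 0.2 to 0.31 kg. Origin: centre of the wheel's underside, 190 mm below hook_seat; axes as hook_seat. Its 37 mm collar, underside 78 mm above the origin, rests on the cradle's rim.
- cradle: Fixed charging cradle: base 85 x 80 x 12 mm and an upright cup 42 mm wide, bore 31 mm, rim 95 mm above the bench. The handpiece stands loosely in it: lift straight up 80 mm or more to clear. Origin under its centre, on the bench.
- hanger: Fixed bench hanger. Origin on the bench below the middle of the loop's front bar; z up, x from that bar to the post (at x +92 mm, on a 90 x 100 x 10 mm plate), y along the bar. The post's head rises 12 mm over the rod's centre. Clip on from the open front, hook's x along this x; 25 mm either way along the bar is good.
- loop_mid (a point): Middle of the front bar (rod centre) if the post were at mid setting, 255 mm up; axes as hanger. The telescopic post is clamped up to 15 mm higher or lower and stays so: true height unmeasured, find it by touch or eye. x, y are true. Loop: level U of 8 mm steel rod, front bar straight for 48 mm, side arms at y -34 and +34 mm, crosspiece at x +74; inside 60 x 70 mm.
- block: Bystander: steel bench block on a wooden base, 85 x 85 x 30 mm; origin under its centre.
- pliers: Bystander: pliers lying flat, 140 mm long along own x, 12 mm high; origin on the bench under the pivot.
- wax: Bystander: reddish brown bar of polishing compound, 90 x 40 x 28 mm; origin under its centre.
- hammer: Bystander: hammer lying along own x, 220 mm long, handle to -x; origin on the bench.
Not all that is in view belongs to the job. Leave any yellow look-alike of the handpiece alone.

How it is judged:
On the way, in this order (a step that is already met when the one before it is completed fails the run):
1. the loop's bar presses the gate open (value of joint gate above 0.25 rad and contact force between gate and hanger above 1 N), for 0.05 s.
2. the bar is inside the hook and the gate has sprung shut, clear of the bar (value of joint gate below 0.08 rad and x of hook_seat in the frame of hanger between -0.014 and 0.014 m and z of hook_seat in the frame of hanger below 0.285 m and contact force between gate and hanger below 1 N), for 0.2 s.
3. the hook is drawn back so that the shut gate bears on the bar (value of joint gate below 0.08 rad and contact force between gate and hanger above 2 N and x of hook_seat in the frame of hanger between -0.016 and 0 m), for 0.2 s.
At the end, for the whole second after the job is handed in: Hanging free by the hook: gate shut (under 0.08 rad), hook bearing on the hanger (over 1 N), hook_seat within 12 mm of the bar in hanger x and 26 mm along it, 234 to 276 mm up, handpiece within 0.15 rad of upright, under 20 mm/s (value of joint gate below 0.08 rad and contact force between handpiece and hanger above 1 N and x of hook_seat in the frame of hanger between -0.012 and 0.012 m and y of hook_seat in the frame of hanger between -0.026 and 0.026 m and z of hook_seat in the frame of hanger between 0.234 and 0.276 m and angle between handpiece's own z axis and vertical below 0.15 rad and linear speed of handpiece below 0.02 m/s); the robot touches nothing.
It fails at once if the hook or gate is forced against the hanger with more than 20 N (contact force between handpiece and hanger above 20 N).
It fails at once if the fingers press on the hanger with more than 30 N (contact force between the fingers and hanger above 30 N).
It fails at once if the bench block, pliers, polishing bar or hammer is moved more than 20 mm (distance of any of block, pliers, wax, hammer from where it was at the start of the episode above 0.02 m).
It also fails if it takes over 72 s, if anything falls off the work surface, if the arm or the gripper's body presses on something with over 40 N, if the wrist force passes 120 N, or if a joint passes its speed limit or range.

## Working session

There is one attempt and no reset: what is moved stays moved. The work goes in short steps, Python scripts to look and compute and a shell command to move; the robot and the scene stay as the last step left them, time stands still between calls to the robot, and variables do not carry over. Pictures are saved under pics/ and viewed, and the job is handed in when it is done.

```bash
ls; mkdir -p pics; python3 - <<'E'
from bench import r
import cv2
s=r.read_state()
for k,v in s.items(): print(k,v)
for n in ("side","top"):
    im=r.camera(n); cv2.imwrite(f"pics/{n}0.png",im[:,:,::-1])
    i=r.camera_info(n); print(n,i)
E
```

```text
pics
time 0.0
joint_positions [ 1.22344342  0.33285867 -0.06470201  1.46096101  0.02161154  1.34991142
 -0.08852439]
joint_vel [ 1.01270134e-03  1.79791621e-03  2.11956827e-04 -7.85880876e-04
 -4.22282082e-05  7.71227568e-04 -3.31680489e-04]
joint_torque [-3.37550646e-04 -6.23267984e+01  2.46871094e-02 -3.89908898e+01
 -6.13256078e-02  3.97523947e-02  1.44970541e-04]
ee_pos [ 0.19928458 -0.59195433  0.2217528 ]
eef_rot [-0.69769519 -0.11481208  0.69791512 -0.11381609]
ft_force [-0.45422335  0.0535865  -0.04639482]
torque [ 0.02636593 -0.02089418  0.04054034]
width 0.08725669206764017
side {'intrinsics': array([[398.92223572,   0.        , 282.07132002],
       [  0.        , 398.92223572, 203.7594432 ],
       [  0.        ,   0.        ,   1.        ]]), 'R': array([[ 0.97183705, -0.23491217, -0.01868218],
       [-0.13082513, -0.47188586, -0.87189938],
       [ 0.19600392,  0.84978822, -0.48932857]]), 't': array([-0.58588862,  0.20656246,  0.95025028])}
top {'intrinsics': array([[394.60381589,   0.        , 280.6596447 ],
       [  0.        , 394.60381589, 211.85918999],
       [  0.        ,   0.        ,   1.        ]]), 'R': array([[ 0.0156855 , -0.99975403,  0.01567971],
       [-0.99808257, -0.0165945 , -0.05963052],
       [ 0.05987604, -0.01471431, -0.99809736]]), 't': array([-0.03452578,  0.60249125,  1.19722707])}
```

View pics/side0.png

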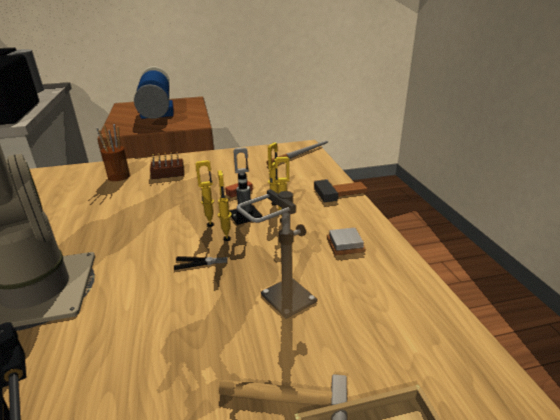

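View pics/top0.png

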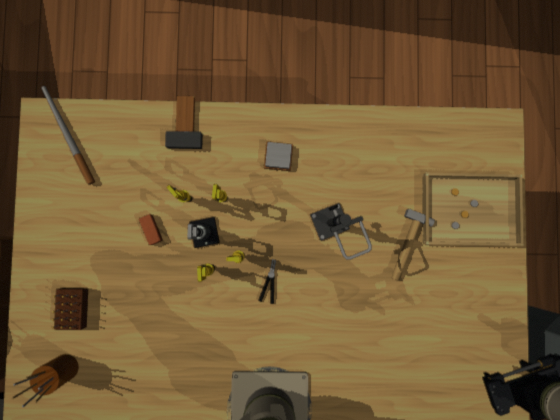

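The top view shows the black handpiece with the steel hook in its cradle at about (202,232). Four yellow look-alikes stand around it at (180,193), (219,192), (236,257) and (204,272). The hanger plate is at (330,222), and its loop runs to the lower right, around (355,245). I'll enlarge these areas next.

```bash
python3 - <<'E'
import cv2
t=cv2.imread("pics/top0.png"); s=cv2.imread("pics/side0.png")
def c(im,x,y,w,h,k,n): cv2.imwrite(n,cv2.resize(im[y:y+h,x:x+w],None,fx=k,fy=k,interpolation=cv2.INTER_CUBIC))
c(t,150,170,110,80,7,"pics/ct_hp.png")
c(t,300,190,110,80,7,"pics/ct_hg.png")
c(s,180,130,130,110,6,"pics/cs_hp.png")
c(s,220,170,110,150,4,"pics/cs_hg.png")
E
```

```text
(no output)
```

View pics/ct_hp.png

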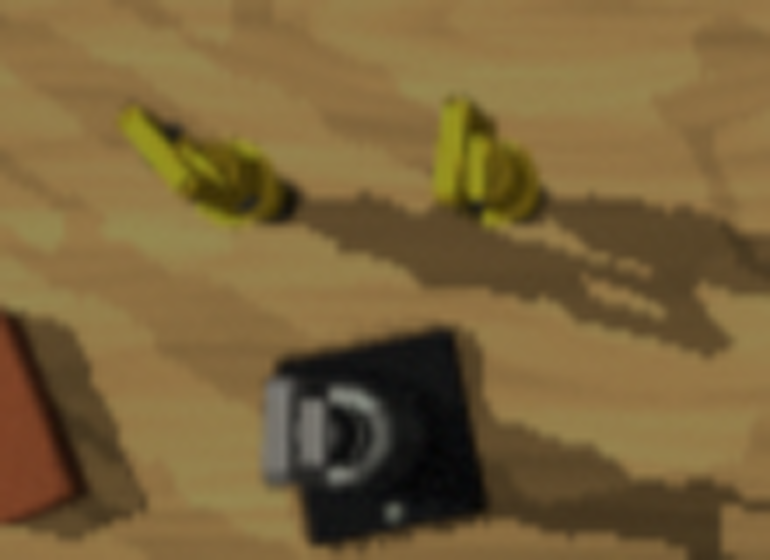

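View pics/ct_hg.png

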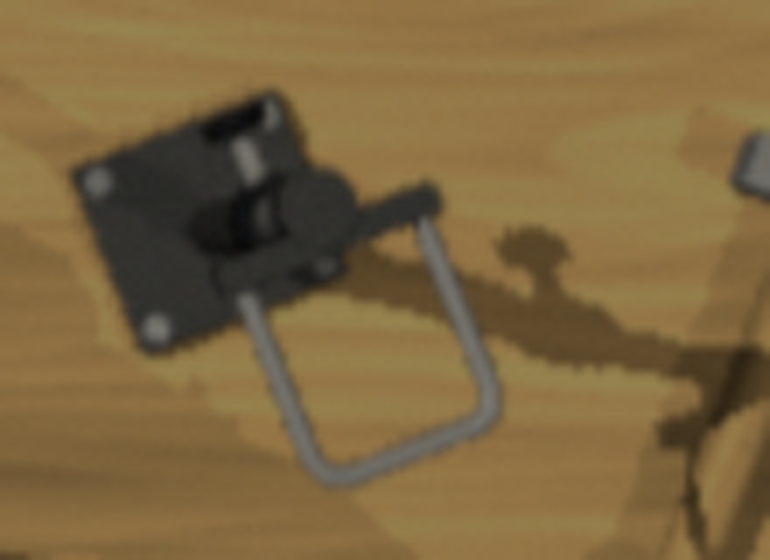

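View pics/cs_hp.png

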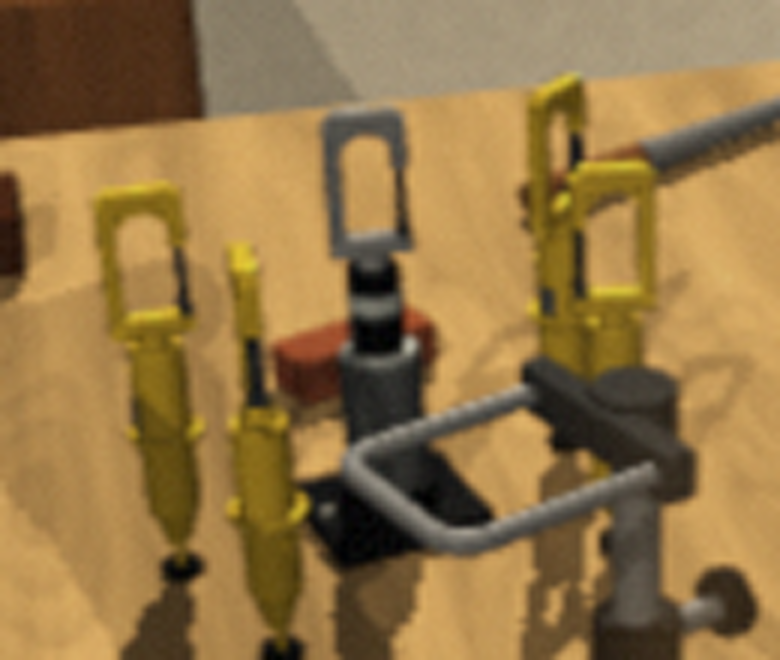

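View pics/cs_hg.png

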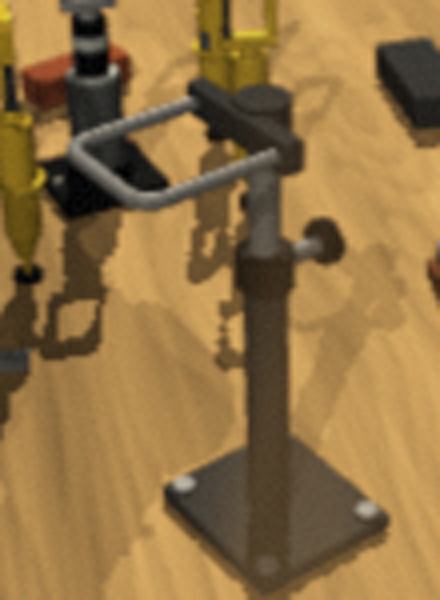

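```bash
python3 - <<'E'
import cv2
t=cv2.imread("pics/top0.png"); s=cv2.imread("pics/side0.png")
def c(im,x,y,w,h,k,n):
    o=cv2.resize(im[y:y+h,x:x+w],None,fx=k,fy=k,interpolation=cv2.INTER_CUBIC)
    for i in range(0,w,5): cv2.putText(o,str(x+i),(i*k,10),0,.35,(255,255,255),1); cv2.line(o,(i*k,12),(i*k,18),(255,255,255),1)
    for i in range(0,h,5): cv2.putText(o,str(y+i),(0,i*k+4),0,.35,(255,255,255),1)
    cv2.imwrite(n,o)
c(t,180,210,45,40,16,"pics/d1.png")
c(t,330,205,50,60,10,"pics/d2.png")
c(s,225,143,35,37,16,"pics/d3.png")
c(s,230,185,70,40,11,"pics/d4.png")
E
```

```text
(no output)
```

View pics/d1.png

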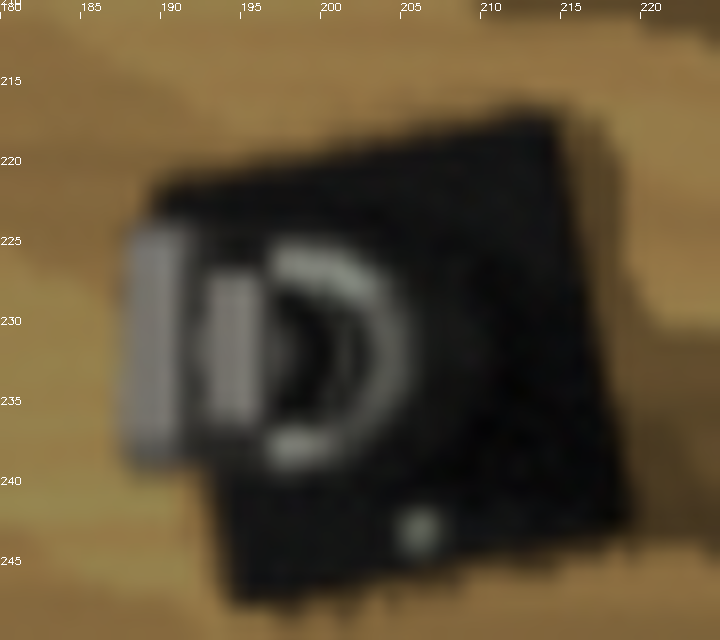

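View pics/d2.png

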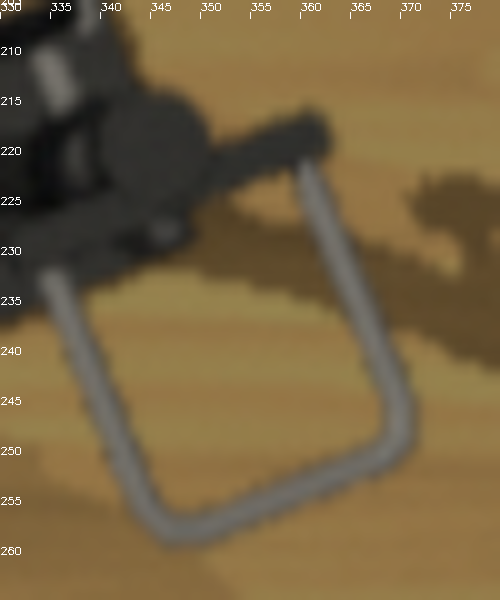

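View pics/d3.png

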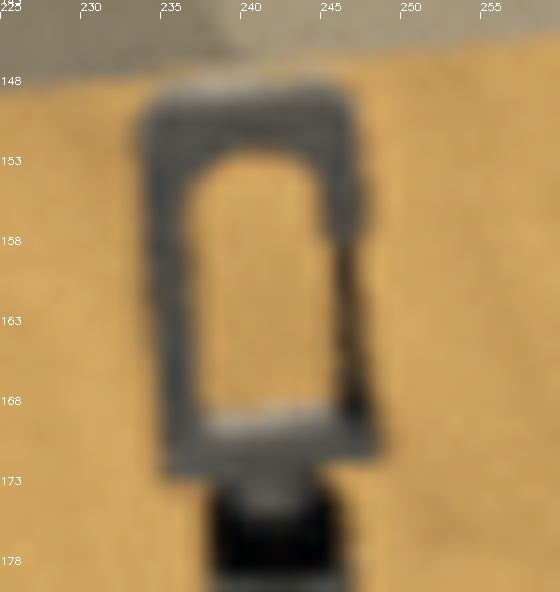

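View pics/d4.png

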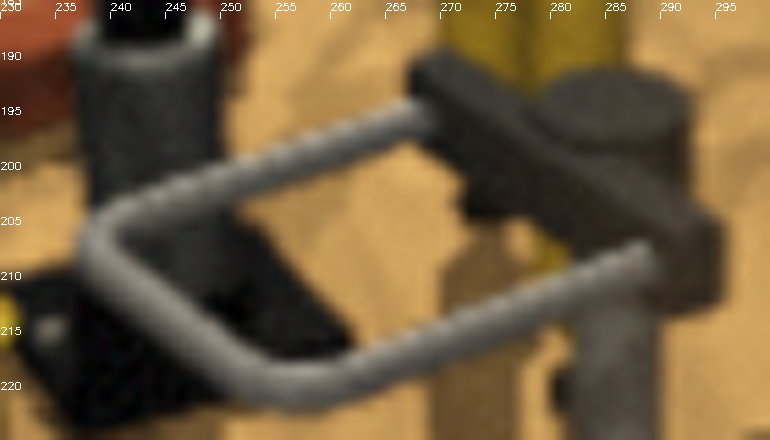

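```bash
cat > h.py <<'E'
import numpy as np, cv2
from scipy.optimize import least_squares
from scipy.spatial.transform import Rotation as Ro
from bench import r
CI={n:r.camera_info(n) for n in("side","top")}
def proj(n,P):
    i=CI[n]; c=np.atleast_2d(P)@i["R"].T+i["t"]; u=c@i["intrinsics"].T; return u[:,:2]/u[:,2:]
def rz(a): return np.array([[np.cos(a),-np.sin(a),0],[np.sin(a),np.cos(a),0],[0,0,1]])
E
python3 - <<'E'
from h import *
pts=[("top",(0,0,16),(189.3,231.1)),("top",(0,0,-48),(194.1,231.2)),("top",(-20,0,13),(189.3,238.7)),("top",(20,0,13),(189.6,223.4)),
("side",(-20,-5,-58),(234.8,172.5)),("side",(20,-5,-58),(248.4,171.4)),("side",(20,-5,-14),(247.3,157.5)),("side",(-20,-5,0),(233.5,153)),("side",(0,-5,4),(240.6,151.9)),("side",(0,-5,-48),(240.8,169.7))]
def f(p):
    return np.concatenate([(proj(n,p[:3]+rz(p[3])@(np.array(m)/1000))[0]-u) for n,m,u in pts])
s=least_squares(f,[.5,.2,.2,0]); print(s.x,np.degrees(s.x[3])); print(s.fun.reshape(-1,2).round(1))
L=[("top",(0,34),(74,34),(335,232.5)),("top",(0,34),(74,34),(343.5,254.5)),("top",(0,-34),(74,-34),(360.3,221.5)),("top",(0,-34),(74,-34),(368.5,244.5)),
("top",(0,34),(0,-34),(350.5,257.5)),("top",(0,34),(0,-34),(366.5,251)),
("side",(0,34),(74,34),(242.2,203.3)),("side",(0,34),(74,34),(265.9,195.2)),("side",(0,-34),(74,-34),(263.1,219)),("side",(0,-34),(74,-34),(286.8,208)),
("side",(0,34),(0,-34),(241.3,208.9)),("side",(0,34),(0,-34),(250,216.8))]
def g(p):
    o=[]
    for n,a,b,u in L:
        q=[p[:3]+rz(p[3])@np.array([*m,0])/1000 for m in(a,b)]
        A,B=proj(n,q); d=(B-A)/np.linalg.norm(B-A); v=np.array(u)-A; o.append(d[0]*v[1]-d[1]*v[0])
    return np.array(o)
s=least_squares(g,[.5,-.2,.255,.4]); print(s.x,np.degrees(s.x[3])); print(s.fun.round(2))
E
```

```text
[ 0.53636966  0.20988857  0.20918053 -0.05324479] -3.050702025258796
[[-0.2  0.6]
 [ 0.1  0.7]
 [-0.6  0.8]
 [ 0.4  0.4]
 [ 0.4  0.1]
 [ 0.6 -0.1]
 [ 0.7 -0.2]
 [ 0.1  0.9]
 [-0.   0. ]
 [ 1.  -0.9]]
[ 0.48700172 -0.21348288  0.26010258  0.38397073] 21.9999024725521
[ 0.15  0.02  0.32 -0.54  0.12 -0.1  -0.33 -0.26  1.23 -0.7  -0.44  0.41]
```

```bash
cat >> h.py <<'E'
def tool():
    s=r.read_state(); return np.array(s["ee_pos"]),Ro.from_quat(s["eef_rot"]).as_matrix(),s
def rep(target=None):
    p,M,s=tool(); print("t",round(s["time"],2),"p",p.round(4),"jaw yaw",round(np.degrees(np.arctan2(M[1,1],M[0,1])),2),"F",np.round(s["ft_force"],2),"w",round(s["width"],4),"q",np.round(s["joint_positions"],2))
    print(M.round(3))
    if target is not None: print("slide cm",(M.T@(np.array(target)-p)*100).round(2))
E
python3 -c "
from h import *
rep([.5364,.2099,.30])"
```

```text
t 0.1 p [ 0.1993 -0.592   0.2218] jaw yaw -71.39 F [-0.54 -0.01 -0.18] w 0.0869 q [ 1.22  0.33 -0.06  1.46  0.02  1.35 -0.09]
[[-0.     0.319 -0.948]
 [ 0.001 -0.948 -0.319]
 [-1.    -0.001  0.   ]]
slide cm [ -7.74 -65.25 -57.53]
```

```bash
python3 -m jog '[{"slide":[-4,-2,-2],"roll":0},{"slide":[-8,-4,-4],"roll":0},{"slide":[-11,-7,-6],"roll":0},{"slide":[-14,-9,-8],"roll":0},{"slide":[-17,-12,-10],"roll":0}]' 0
python3 -c "
from h import *
rep([.5364,.2099,.38])"
```

```text
time: 0.52
ee_pos: [0.251, -0.462, 0.3776]
eef_rot: [-0.698, -0.115, 0.698, -0.114]
ft_force: [-0.6, -0.3, 0.5]
width: 0.087
t 0.52 p [ 0.251  -0.462   0.3776] jaw yaw -71.4 F [-0.56 -0.25  0.54] w 0.087 q [ 1.11  0.08 -0.13  1.44  0.01  1.62 -0.27]
[[-0.001  0.319 -0.948]
 [ 0.001 -0.948 -0.319]
 [-1.    -0.001  0.   ]]
slide cm [ -0.17 -54.58 -48.48]
```

```bash
python3 -m jog '[{"slide":[0,-54.6,-48.5],"roll":-68},{"slide":[0,-54.6,-48.5],"roll":-68},{"slide":[0,-54.6,-48.5],"roll":-68},{"slide":[0,-54.6,-48.5],"roll":-68},{"slide":[0,-54.6,-48.5],"roll":-68}]' 0
python3 -c "
from h import *
rep([.5364,.2099,.38])"
```

```text
time: 0.93
ee_pos: [0.3322, -0.2695, 0.3767]
eef_rot: [-0.628, -0.326, 0.628, -0.325]
ft_force: [1.3, -0.3, 0.5]
width: 0.087
t 0.93 p [ 0.3322 -0.2695  0.3767] jaw yaw -35.24 F [ 1.25 -0.33  0.46] w 0.087 q [ 0.94 -0.13 -0.32  1.64 -0.04  1.62  0.01]
[[-0.001  0.817 -0.577]
 [ 0.001 -0.577 -0.817]
 [-1.    -0.001 -0.   ]]
slide cm [ -0.3  -10.99 -50.94]
```

```bash
python3 -m jog '[{"slide":[0,-11,-51],"roll":-32},{"slide":[0,-11,-51],"roll":-32},{"slide":[0,-11,-51],"roll":-32},{"slide":[0,-11,-51],"roll":-32},{"slide":[0,-11,-51],"roll":-32}]' 0
python3 -c "
from h import *
rep([.5364,.2099,.38])"
```

```text
time: 1.35
ee_pos: [0.4135, -0.0777, 0.3769]
eef_rot: [-0.512, -0.488, 0.512, -0.487]
ft_force: [0.5, -0.1, 0.6]
width: 0.087
t 1.35 p [ 0.4135 -0.0777  0.3769] jaw yaw -2.84 F [ 0.52 -0.13  0.59] w 0.087 q [ 0.73 -0.15 -0.56  1.65 -0.08  1.62  0.12]
[[-0.001  0.999 -0.049]
 [ 0.    -0.049 -0.999]
 [-1.    -0.001 -0.   ]]
slide cm [ -0.3   10.85 -29.33]
```

```bash
python3 -m jog '[{"slide":[0,10.9,-29.3],"roll":0},{"slide":[0,10.9,-29.3],"roll":0},{"slide":[0,10.9,-29.3],"roll":0},{"slide":[0,10.9,-29.3],"roll":0},{"slide":[0,10.9,-29.3],"roll":0}]' 0
python3 -m jog '[{"slide":[0,3.7,-10],"roll":0},{"slide":[0,3.7,-10],"roll":0},{"slide":[0,3.7,-10],"roll":0},{"slide":[0,3.7,-10],"roll":0}]' 0
python3 -c "
from h import *
rep([.5364,.2099,.26])
for n in ('top','side'): cv2.imwrite('pics/%s1.png'%n,r.camera(n)[:,:,::-1])
a=cv2.imread('pics/top1.png')[150:300,120:300]; b=cv2.imread('pics/side1.png')[90:240,170:350]
cv2.imwrite('pics/v1.png',cv2.resize(np.hstack([a,b]),None,fx=2.2,fy=2.2,interpolation=cv2.INTER_CUBIC))
"
```

```text
time: 1.77
ee_pos: [0.4955, 0.1136, 0.3771]
eef_rot: [0.513, 0.487, -0.512, 0.487]
ft_force: [1.6, 0.0, -0.1]
width: 0.0868
time: 2.1
ee_pos: [0.537, 0.217, 0.3753]
eef_rot: [-0.511, -0.491, 0.511, -0.487]
ft_force: [-0.5, 0.7, 1.0]
width: 0.0869
t 2.1 p [0.537  0.217  0.3753] jaw yaw -2.5 F [-0.47  0.69  1.01] w 0.0869 q [ 0.23  0.32 -0.91  1.27  0.24  1.67 -0.68]
[[-0.004  0.999 -0.044]
 [ 0.003 -0.044 -0.999]
 [-1.    -0.004 -0.003]]
slide cm [1.153e+01 1.000e-02 7.500e-01]
```

View pics/v1.png

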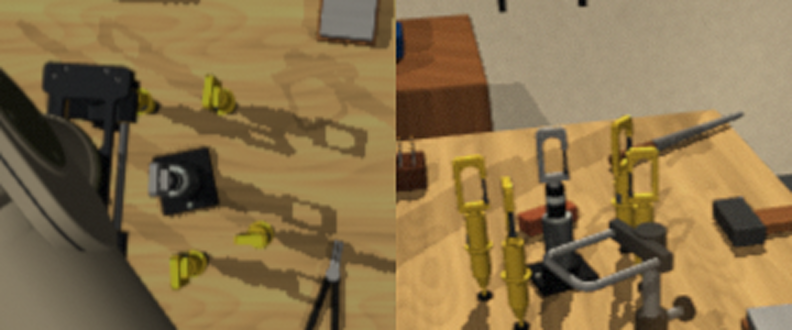

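```bash
python3 -c "
from h import *
i=CI['top']
for u,z in [((168,185),.2),((176,197),.2),((214,185),.2),((191,197),.1),((183,194),.1),((197,268),.2),((197,279),.2)]:
    K=np.linalg.inv(i['intrinsics']); d=i['R'].T@(K@np.array([*u,1])); c=-i['R'].T@i['t']; print(u,(c+d*(z-c[2])/d[2]).round(3))
rep([.5364,.2099,.26])
"
```

```text
(168, 185) [0.658 0.274 0.2  ]
(176, 197) [0.626 0.252 0.2  ]
(214, 185) [0.66  0.154 0.2  ]
(191, 197) [0.636 0.234 0.1  ]
(183, 194) [0.645 0.257 0.1  ]
(197, 268) [0.443 0.192 0.2  ]
(197, 279) [0.415 0.191 0.2  ]
t 2.2 p [0.5372 0.2126 0.3763] jaw yaw -2.74 F [ 0.29 -0.43  0.16] w 0.0869 q [ 0.24  0.31 -0.91  1.27  0.24  1.67 -0.67]
[[-0.002  0.999 -0.048]
 [ 0.001 -0.048 -0.999]
 [-1.    -0.002 -0.001]]
slide cm [11.63 -0.04  0.29]
```

```bash
python3 -m jog '[{"slide":[3,0,0.3],"roll":0},{"slide":[6,0,0.3],"roll":0},{"slide":[9,0,0.3],"roll":0},{"slide":[11,0,0.3],"roll":0},{"slide":[11.6,0,0.3],"roll":0}]' 0.2
python3 -m jog '[{"slide":[0,0,0],"roll":0}]'
python3 -c "
from h import *
rep([.5364,.2099,.1895])
for n in ('top','side'): cv2.imwrite('pics/%s2.png'%n,r.camera(n)[:,:,::-1])
a=cv2.imread('pics/side2.png')[100:190,190:300]
cv2.imwrite('pics/v2.png',cv2.resize(a,None,fx=7,fy=6.5,interpolation=cv2.INTER_CUBIC))
"
```

```text
time: 2.62
ee_pos: [0.5358, 0.2068, 0.2572]
eef_rot: [-0.511, -0.488, 0.514, -0.486]
ft_force: [-0.8, -1.0, -0.0]
width: 0.0709
time: 2.7
ee_pos: [0.5355, 0.2054, 0.2568]
eef_rot: [-0.51, -0.488, 0.515, -0.486]
ft_force: [0.4, -0.9, 0.2]
width: 0.0703
t 2.7 p [0.5355 0.2054 0.2568] jaw yaw -2.99 F [ 0.4  -0.9   0.24] w 0.0703 q [ 0.28  0.33 -0.9   1.51  0.26  1.44 -0.68]
[[-0.006  0.999 -0.052]
 [-0.003 -0.052 -0.999]
 [-1.    -0.006  0.003]]
slide cm [ 6.72  0.1  -0.48]
```

View pics/v2.png

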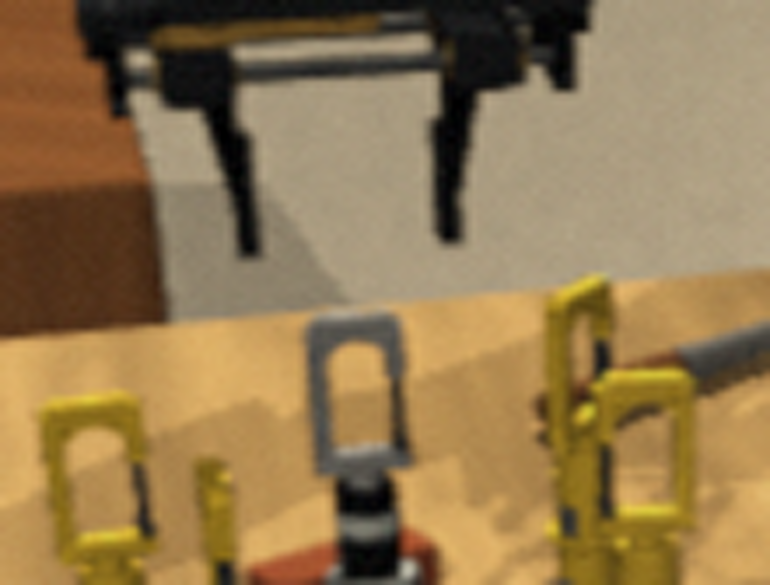

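```bash
python3 -m jog '[{"slide":[1,0.1,-0.4],"roll":0},{"slide":[2,0.1,-0.4],"roll":0},{"slide":[3,0.1,-0.4],"roll":0},{"slide":[3.5,0.1,-0.4],"roll":0},{"slide":[3.5,0.1,-0.4],"roll":0}]'
python3 -c "
from h import *
rep([.5364,.2099,.1895])"
```

```text
time: 3.22
ee_pos: [0.5367, 0.2092, 0.2216]
eef_rot: [-0.51, -0.488, 0.515, -0.486]
ft_force: [0.5, 0.5, 0.3]
width: 0.0694
t 3.22 p [0.5367 0.2092 0.2216] jaw yaw -2.99 F [0.47 0.52 0.27] w 0.0694 q [ 0.27  0.36 -0.89  1.55  0.28  1.37 -0.7 ]
[[-0.007  0.999 -0.052]
 [-0.003 -0.052 -0.999]
 [-1.    -0.007  0.004]]
slide cm [ 3.2  -0.01 -0.08]
```

```bash
python3 -m jog '[{"slide":[1,0,-0.1],"roll":0},{"slide":[2,0,-0.1],"roll":0},{"slide":[3,0,-0.1],"roll":0},{"slide":[3.2,0,-0.1],"roll":0},{"slide":[3.2,0,-0.1],"roll":0}]'
python3 -m jog '[{"slide":[0,0,0],"roll":0}]'
python3 -c "
from h import *
rep([.5364,.2099,.1895])
for n in ('top','side'): cv2.imwrite('pics/%s3.png'%n,r.camera(n)[:,:,::-1])
a=cv2.imread('pics/side3.png')[110:190,190:290]
b=cv2.imread('pics/top3.png')[190:270,150:250]
cv2.imwrite('pics/v3.png',cv2.resize(a,None,fx=7,fy=7,interpolation=cv2.INTER_CUBIC))
cv2.imwrite('pics/v3b.png',cv2.resize(b,None,fx=7,fy=7,interpolation=cv2.INTER_CUBIC))
"
```

```text
time: 3.63
ee_pos: [0.536, 0.2098, 0.1884]
eef_rot: [-0.51, -0.488, 0.516, -0.486]
ft_force: [-0.4, 0.9, 0.2]
width: 0.0695
time: 3.72
ee_pos: [0.5361, 0.2099, 0.1886]
eef_rot: [-0.51, -0.488, 0.516, -0.486]
ft_force: [-0.2, -0.1, 0.4]
width: 0.0697
t 3.72 p [0.5361 0.2099 0.1886] jaw yaw -2.98 F [-0.21 -0.06  0.38] w 0.0697 q [ 0.26  0.38 -0.88  1.6   0.3   1.32 -0.72]
[[-0.008  0.999 -0.052]
 [-0.004 -0.052 -0.999]
 [-1.    -0.008  0.004]]
slide cm [-0.09  0.03  0.  ]
```

View pics/v3.png

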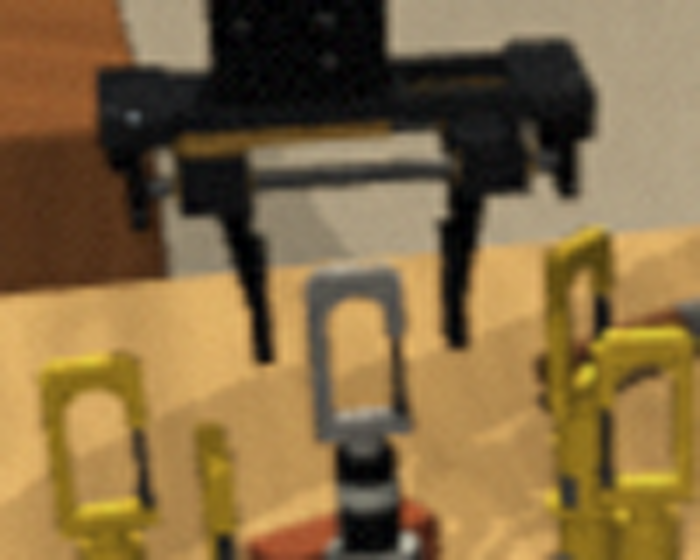

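View pics/v3b.png

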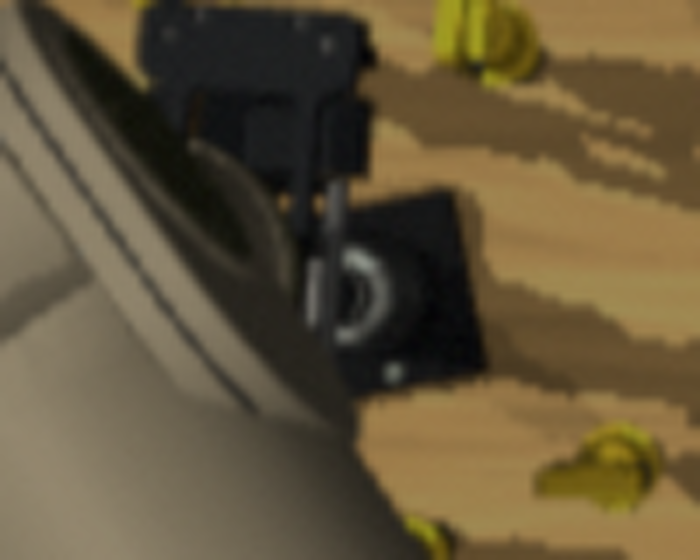

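```bash
python3 -m jog '[{"slide":[-0.4,0,0],"roll":0},{"slide":[-0.4,0,0],"roll":0}]'
python3 -m jog '[{"slide":[0,0,0],"roll":0},{"slide":[0,0,0],"roll":0},{"slide":[0,0,0],"roll":0},{"slide":[0,0,0],"roll":0},{"slide":[0,0,0],"roll":0}]' 0.6 40
python3 -c "
from h import *
rep()"
```

```text
time: 3.98
ee_pos: [0.5366, 0.2102, 0.1939]
eef_rot: [-0.51, -0.488, 0.515, -0.486]
ft_force: [-0.2, 1.2, 0.4]
width: 0.0692
time: 4.4
ee_pos: [0.5366, 0.2102, 0.1938]
eef_rot: [-0.51, -0.488, 0.515, -0.486]
ft_force: [-0.7, 0.7, -0.1]
width: 0.0441
t 4.4 p [0.5366 0.2102 0.1938] jaw yaw -2.99 F [-0.66  0.75 -0.12] w 0.0441 q [ 0.26  0.38 -0.89  1.59  0.3   1.32 -0.72]
[[-0.007  0.999 -0.052]
 [-0.003 -0.052 -0.999]
 [-1.    -0.007  0.003]]
```

```bash
python3 -m jog '[{"slide":[0,0,0],"roll":0},{"slide":[0,0,0],"roll":0},{"slide":[0,0,0],"roll":0},{"slide":[0,0,0],"roll":0},{"slide":[0,0,0],"roll":0}]' 1 45
python3 -c "
from h import *
rep()"
```

```text
time: 4.82
ee_pos: [0.5365, 0.2102, 0.1938]
eef_rot: [-0.51, -0.488, 0.515, -0.486]
ft_force: [-0.7, 0.3, 0.8]
width: 0.0396
t 4.82 p [0.5365 0.2102 0.1938] jaw yaw -2.98 F [-0.69  0.29  0.78] w 0.0396 q [ 0.26  0.38 -0.89  1.59  0.3   1.32 -0.72]
[[-0.007  0.999 -0.052]
 [-0.003 -0.052 -0.999]
 [-1.    -0.007  0.004]]
```

```bash
python3 -m jog '[{"slide":[-0.5,0,0],"roll":0},{"slide":[-1,0,0],"roll":0},{"slide":[-2,0,0],"roll":0},{"slide":[-3,0,0],"roll":0},{"slide":[-3,0,0],"roll":0}]'
python3 -m jog '[{"slide":[-2,0,0],"roll":0},{"slide":[-4,0,0],"roll":0},{"slide":[-6,0,0],"roll":0},{"slide":[-8,0,0],"roll":0},{"slide":[-10,0,0],"roll":0}]'
python3 -m jog '[{"slide":[-2,0,0],"roll":0},{"slide":[-3,0,0],"roll":0},{"slide":[-3,0,0],"roll":0}]'
python3 -c "
from h import *
rep([.46,.05,.35])
for n in ('top','side'): cv2.imwrite('pics/%s4.png'%n,r.camera(n)[:,:,::-1])
"
```

```text
time: 5.23
ee_pos: [0.5377, 0.2109, 0.2265]
eef_rot: [-0.511, -0.487, 0.514, -0.486]
ft_force: [0.2, 0.1, -2.2]
width: 0.0394
time: 5.65
ee_pos: [0.5379, 0.2111, 0.3278]
eef_rot: [-0.512, -0.487, 0.514, -0.486]
ft_force: [0.3, -0.4, -3.2]
width: 0.0394
time: 5.9
ee_pos: [0.5386, 0.2118, 0.36]
eef_rot: [-0.513, -0.487, 0.513, -0.487]
ft_force: [-0.0, 0.6, -2.9]
width: 0.0394
t 5.9 p [0.5386 0.2118 0.36  ] jaw yaw -2.98 F [-0.04  0.56 -2.85] w 0.0394 q [ 0.25  0.31 -0.91  1.31  0.24  1.64 -0.67]
[[-0.     0.999 -0.052]
 [-0.001 -0.052 -0.999]
 [-1.    -0.     0.001]]
slide cm [ 1.01 -7.01 16.57]
```

View pics/side4.png

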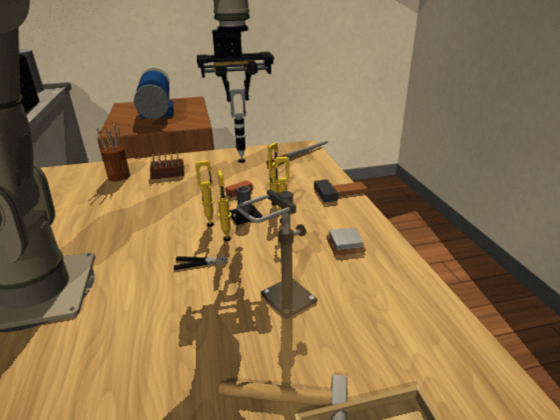

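```bash
python3 -m jog '[{"slide":[-2,0,0],"roll":0},{"slide":[-4,0,0],"roll":0},{"slide":[-5.5,0,0],"roll":0},{"slide":[-6,0,0],"roll":0}]'
python3 -c "
from h import *
rep([.4314,-.236,.42])"
```

```text
time: 6.33
ee_pos: [0.5384, 0.2115, 0.4176]
eef_rot: [-0.512, -0.487, 0.514, -0.487]
ft_force: [-0.5, 0.3, -2.4]
width: 0.0393
t 6.33 p [0.5384 0.2115 0.4176] jaw yaw -2.97 F [-0.48  0.31 -2.42] w 0.0393 q [ 0.21  0.32 -0.91  1.17  0.26  1.76 -0.68]
[[-0.003  0.999 -0.052]
 [-0.002 -0.052 -0.999]
 [-1.    -0.003  0.002]]
slide cm [-0.12 -8.36 45.24]
```

```bash
python3 -m jog '[{"slide":[0,-0.4,2],"roll":-2},{"slide":[0,-0.9,5],"roll":-4},{"slide":[0,-1.5,8],"roll":-6},{"slide":[0,-2,11],"roll":-8},{"slide":[0,-2.6,14],"roll":-10}]'
python3 -c "
from h import *
rep([.4314,-.236,.42])"
```

```text
time: 6.75
ee_pos: [0.5044, 0.0714, 0.416]
eef_rot: [0.466, 0.531, -0.47, 0.529]
ft_force: [0.1, 0.1, -2.5]
width: 0.0396
t 6.75 p [0.5044 0.0714 0.416 ] jaw yaw 7.11 F [ 0.12  0.07 -2.55] w 0.0396 q [ 0.57  0.12 -0.88  1.35  0.1   1.71 -0.17]
[[-0.005  0.992  0.124]
 [-0.002  0.124 -0.992]
 [-1.    -0.006  0.001]]
slide cm [ -0.3  -11.05  29.6 ]
```

```bash
python3 -m jog '[{"slide":[-0.2,-1.1,3],"roll":-3},{"slide":[-0.2,-2.2,6],"roll":-6},{"slide":[-0.2,-3.4,9],"roll":-9},{"slide":[-0.3,-4.5,12],"roll":-12},{"slide":[-0.3,-5.6,15],"roll":-15}]'
python3 -c "
from h import *
rep([.4314,-.236,.42])"
```

```text
time: 7.17
ee_pos: [0.4664, -0.0861, 0.4181]
eef_rot: [0.392, 0.589, -0.396, 0.585]
ft_force: [0.9, -1.0, -2.5]
width: 0.0396
t 7.17 p [ 0.4664 -0.0861  0.4181] jaw yaw 22.21 F [ 0.88 -1.03 -2.55] w 0.0396 q [ 0.82  0.01 -0.73  1.43  0.01  1.71  0.48]
[[-0.007  0.926  0.378]
 [-0.002  0.378 -0.926]
 [-1.    -0.007 -0.001]]
slide cm [-0.14 -8.91 12.55]
```

```bash
python3 -m jog '[{"slide":[-0.1,-3,2],"roll":0},{"slide":[-0.1,-6,4],"roll":0},{"slide":[-0.1,-9,7],"roll":0},{"slide":[-0.1,-9,10],"roll":0},{"slide":[-0.1,-8.9,12.5],"roll":0}]'
python3 -m jog '[{"slide":[0,0,0],"roll":0}]'
python3 -c "
from h import *
rep([.4314,-.236,.32])"
```

```text
time: 7.58
ee_pos: [0.4296, -0.2389, 0.4182]
eef_rot: [0.393, 0.588, -0.398, 0.584]
ft_force: [0.2, -0.4, -3.3]
width: 0.0393
time: 7.67
ee_pos: [0.4291, -0.2436, 0.4152]
eef_rot: [0.395, 0.588, -0.4, 0.582]
ft_force: [-0.7, 1.4, -3.3]
width: 0.0392
t 7.67 p [ 0.4291 -0.2436  0.4152] jaw yaw 21.59 F [-0.72  1.45 -3.29] w 0.0392 q [ 0.97  0.05 -0.57  1.4   0.03  1.71  0.78]
[[-0.012  0.93   0.368]
 [-0.001  0.368 -0.93 ]
 [-1.    -0.011 -0.003]]
slide cm [ 9.51  0.6  -0.6 ]
```

```bash
python3 -m jog '[{"slide":[2.5,0.4,-0.4],"roll":-0.4},{"slide":[5,0.6,-0.6],"roll":-0.4},{"slide":[7.5,0.6,-0.6],"roll":-0.4},{"slide":[9.5,0.6,-0.6],"roll":-0.4},{"slide":[9.5,0.6,-0.6],"roll":-0.4}]'
python3 -m jog '[{"slide":[0,0,0],"roll":0},{"slide":[0,0,0],"roll":0}]'
python3 -c "
from h import *
rep([.4314,-.236,.272])
for n in ('top','side'): cv2.imwrite('pics/%s5.png'%n,r.camera(n)[:,:,::-1])
rep()
for n,(x,y,w,h) in (('top',(310,200,80,80)),('side',(210,120,90,120))):
    a=cv2.imread('pics/%s5.png'%n)[y:y+h,x:x+w]; k=int(600/h); o=cv2.resize(a,None,fx=k,fy=k,interpolation=cv2.INTER_CUBIC)
    for i in range(0,w,10): cv2.putText(o,str(x+i),(i*k,10),0,.35,(255,255,255),1)
    for i in range(0,h,10): cv2.putText(o,str(y+i),(0,i*k+4),0,.35,(255,255,255),1)
    cv2.imwrite('pics/v5%s.png'%n,o)
"
```

```text
time: 8.08
ee_pos: [0.4291, -0.2351, 0.3146]
eef_rot: [0.393, 0.592, -0.398, 0.58]
ft_force: [0.0, -0.1, -3.0]
width: 0.0392
time: 8.25
ee_pos: [0.4288, -0.2349, 0.3144]
eef_rot: [0.393, 0.593, -0.398, 0.58]
ft_force: [0.1, -0.0, -2.7]
width: 0.0393
t 8.25 p [ 0.4288 -0.2349  0.3144] jaw yaw 21.98 F [ 0.15 -0.04 -2.72] w 0.0393 q [ 0.97  0.04 -0.58  1.62  0.03  1.51  0.77]
[[-0.019  0.927  0.374]
 [ 0.004  0.374 -0.927]
 [-1.    -0.017 -0.011]]
slide cm [4.23 0.27 0.24]
t 8.35 p [ 0.4295 -0.2352  0.3156] jaw yaw 21.99 F [-0.24 -0.19 -3.5 ] w 0.0398 q [ 0.97  0.04 -0.58  1.61  0.03  1.51  0.77]
[[-0.017  0.927  0.374]
 [ 0.003  0.374 -0.927]
 [-1.    -0.015 -0.009]]
```

View pics/v5side.png

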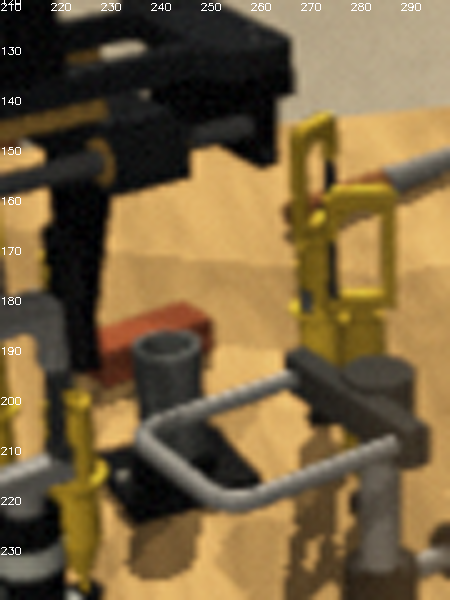

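View pics/v5top.png

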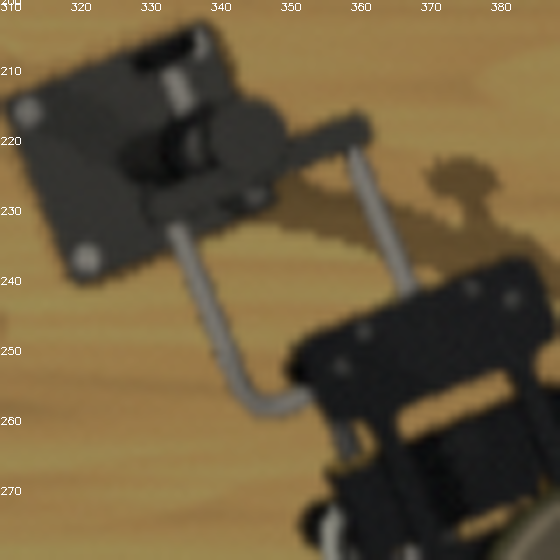

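```bash
cat >> h.py <<'E'
def shot(n,tag,x,y,w,h,k):
    im=r.camera(n)[:,:,::-1]; cv2.imwrite('pics/%s%s.png'%(n,tag),im)
    o=cv2.resize(im[y:y+h,x:x+w],None,fx=k,fy=k,interpolation=cv2.INTER_CUBIC)
    for i in range(0,w,5): cv2.putText(o,str(x+i),(i*k,10),0,.35,(255,255,255),1)
    for i in range(0,h,5): cv2.putText(o,str(y+i),(0,i*k+4),0,.35,(255,255,255),1)
    cv2.imwrite('pics/v%s%s.png'%(n,tag),o)
E
python3 -c "
from h import *
shot('side','6',190,165,80,65,10)"
```

View pics/vside6.png

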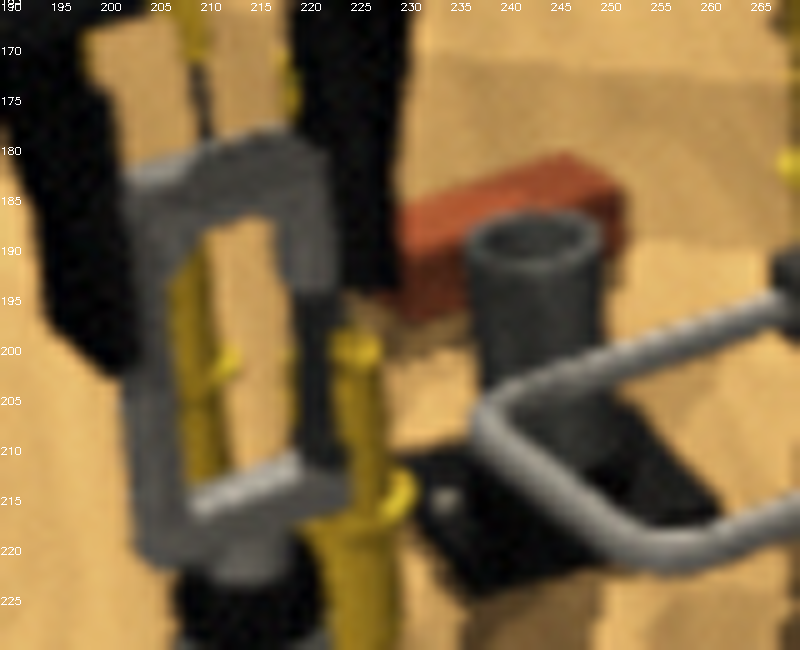

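```bash
python3 - <<'E'
from h import *
p,M,s=tool()
H=np.column_stack([M[:,1],-M[:,2],-M[:,0]])  # hook axes
pts=[((-20,-5,-58),(203.5,220.6)),((20,-5,-58),(224.8,215)),((20,-5,-14),(223.6,193.8)),((12,-5,-48),(219.6,212.3)),((12,-5,-14),(219,193.8)),((-20,-5,-30),(202.3,206))]
def f(q,full=True):
    return np.concatenate([(proj('side',p+H@(np.array([q[0],0,q[1]])+np.array(m)/1000))[0]-u)[:(1 if m==(-20,-5,-30) else 2)] for m,u in pts])
s=least_squares(f,[0,.013]); print(s.x, s.fun.round(1)); print(p, p+H@np.array([s.x[0],0,s.x[1]]))
E
```

```text
[-0.00220924  0.01583563] [ 0.5  1.3 -0.1 -0.  -0.8 -0.9  0.6 -0.9 -0.3  0.4  0.1]
[ 0.42956918 -0.23520785  0.31565907] [ 0.42779124 -0.23607286  0.33152535]
```

```bash
python3 -m jog '[{"slide":[1.5,0,0],"roll":0},{"slide":[3,0,0],"roll":0},{"slide":[4.4,0,0],"roll":0},{"slide":[4.5,0,0],"roll":0},{"slide":[4.5,0,0],"roll":0}]'
cat >> h.py <<'E'
LP=np.array([.487,-.2135,.260]); HZ=rz(np.radians(22))
def hk(off=(0,0,.0145)):
    p,M,s=tool(); H=np.column_stack([M[:,1],-M[:,2],-M[:,0]]); q=HZ.T@(p+H@np.array(off)-LP)
    e=HZ.T@s["ft_force"]
    print("t %.2f seat in hanger mm"%s["time"],(q*1000).round(1),"bar at hook z %.1f"%(-q[2]*1000),"F hanger",e.round(2),"tilt",H[:2,2].round(3),"tool->hanger x in tool axes",(M.T@HZ[:,0]).round(3),"z",round(p[2],4))
E
python3 -c "
from h import *
hk(); shot('side','7',190,165,80,75,8); hk()"
```

```text
time: 8.82
ee_pos: [0.4288, -0.2351, 0.271]
eef_rot: [0.393, 0.592, -0.398, 0.581]
ft_force: [0.4, 0.7, -2.6]
width: 0.0394
t 8.82 seat in hanger mm [-61.8   1.6  25.5] bar at hook z -25.5 F hanger [ 0.68  0.49 -2.64] tilt [ 0.017 -0.002] tool->hanger x in tool axes [-0.015  1.    -0.   ] z 0.271
t 8.87 seat in hanger mm [-61.5   1.4  26.2] bar at hook z -26.2 F hanger [-0.38 -0.18 -2.74] tilt [ 0.016 -0.002] tool->hanger x in tool axes [-0.014  1.    -0.   ] z 0.2717
```

View pics/vside7.png

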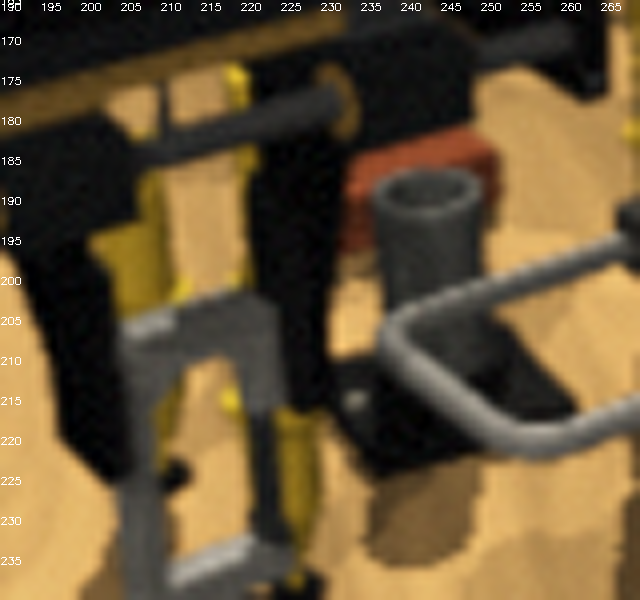

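```bash
python3 -m jog '[{"slide":[0,0.8,0],"roll":0},{"slide":[0,1.6,0],"roll":0},{"slide":[0,2.4,0],"roll":0},{"slide":[0,2.8,0],"roll":0},{"slide":[0,2.8,0],"roll":0}]'
python3 -c "
from h import *
hk(); shot('side','8',200,165,80,75,8); hk()"
```

```text
time: 9.28
ee_pos: [0.4564, -0.2238, 0.2713]
eef_rot: [0.393, 0.592, -0.397, 0.581]
ft_force: [0.3, -0.6, -3.2]
width: 0.0397
t 9.28 seat in hanger mm [-32.    1.8  25.8] bar at hook z -25.8 F hanger [ 0.09 -0.65 -3.18] tilt [ 0.016 -0.003] tool->hanger x in tool axes [-0.014  1.     0.002] z 0.2713
t 9.33 seat in hanger mm [-32.8   1.7  25.8] bar at hook z -25.8 F hanger [-0.69  0.12 -2.97] tilt [ 0.016 -0.002] tool->hanger x in tool axes [-0.014  1.     0.001] z 0.2713
```

View pics/vside8.png

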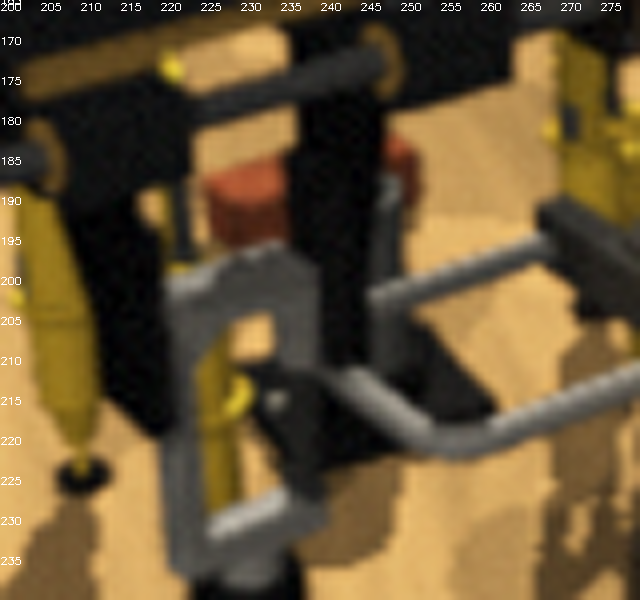

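```bash
cat >> h.py <<'E'
def overlay(tag,x,y,w,h,k,off=(0,0,.0145)):
    im=cv2.imread('pics/side%s.png'%tag)[y:y+h,x:x+w]; o=cv2.resize(im,None,fx=k,fy=k,interpolation=cv2.INTER_CUBIC)
    p,M,s=tool(); H=np.column_stack([M[:,1],-M[:,2],-M[:,0]]); sp=p+H@np.array(off)
    def L(P,c):
        q=[tuple(int(v) for v in ((u-[x,y])+.5)*k) for u in proj('side',P)]
        for a,b in zip(q,q[1:]): cv2.line(o,a,b,c,1)
    g=lambda A:[sp+H@(np.array(a)/1000) for a in A]
    L(g([(-20,-5,-58),(-20,-5,11),(-15,-5,16),(15,-5,16),(20,-5,11),(20,-5,-14),(12,-5,-14),(12,-5,4),(-12,-5,4),(-12,-5,-48),(12,-5,-48),(20,-5,-48),(20,-5,-58),(-20,-5,-58)]),(0,0,255))
    for dz in(-4,4): L([LP+HZ@(np.array([a,b,dz])/1000) for a,b in((74,34),(0,34),(0,-34),(74,-34))],(255,0,0))
    cv2.imwrite('pics/o%s.png'%tag,o)
E
python3 -c "
from h import *
overlay('8',200,165,80,75,8)"
```

```text
(no output)
```

View pics/o8.png

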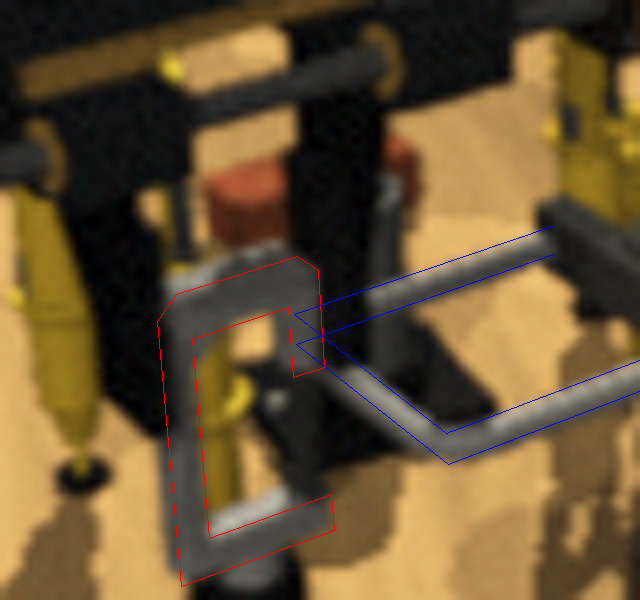

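```bash
python3 -m jog '[{"slide":[0.3,0.2,0],"roll":0},{"slide":[0.3,0.4,0],"roll":0},{"slide":[0.3,0.6,0],"roll":0},{"slide":[0.3,0.6,0],"roll":0}]'
python3 -c "
from h import *
hk()"
python3 -m jog '[{"slide":[0,0.1,0],"roll":0},{"slide":[0,0.2,0],"roll":0},{"slide":[0,0.3,0],"roll":0},{"slide":[0,0.4,0],"roll":0},{"slide":[0,0.4,0],"roll":0}]'
python3 -c "
from h import *
hk(); shot('side','9',200,165,80,75,8); hk();overlay('9',200,165,80,75,8,(0,0,.016))"
```

```text
time: 9.67
ee_pos: [0.4615, -0.2218, 0.2681]
eef_rot: [0.393, 0.592, -0.397, 0.581]
ft_force: [-0.1, 0.4, -3.5]
width: 0.0399
t 9.67 seat in hanger mm [-26.6   1.8  22.6] bar at hook z -22.6 F hanger [ 0.07  0.41 -3.55] tilt [ 0.016 -0.003] tool->hanger x in tool axes [-0.014  1.     0.001] z 0.2681
time: 10.08
ee_pos: [0.4651, -0.2204, 0.268]
eef_rot: [0.392, 0.592, -0.398, 0.581]
ft_force: [-0.7, -0.3, -1.6]
width: 0.0397
t 10.08 seat in hanger mm [-22.7   1.7  22.5] bar at hook z -22.5 F hanger [-0.74 -0.05 -1.64] tilt [ 0.017 -0.002] tool->hanger x in tool axes [-0.014  1.     0.001] z 0.268
t 10.13 seat in hanger mm [-22.7   1.7  22.5] bar at hook z -22.5 F hanger [-1.38  0.01 -2.25] tilt [ 0.016 -0.002] tool->hanger x in tool axes [-0.014  1.     0.001] z 0.2681
```

View pics/o9.png

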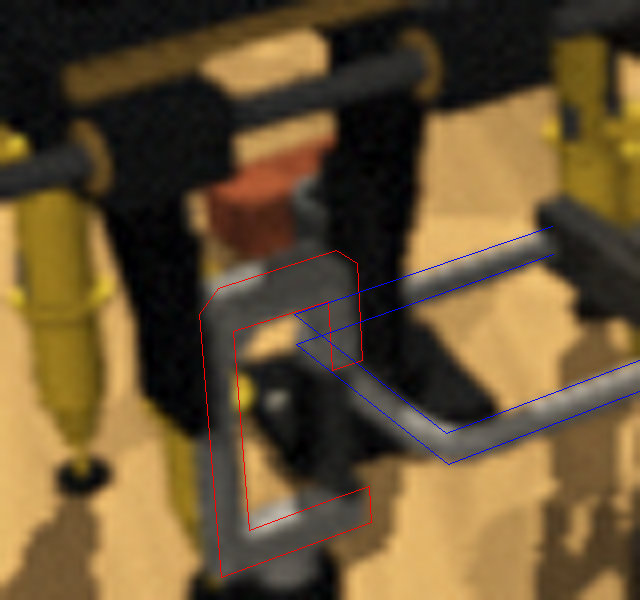

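```bash
python3 -m jog '[{"slide":[0,0.1,0],"roll":0},{"slide":[0,0.2,0],"roll":0},{"slide":[0,0.2,0],"roll":0}]'
python3 -c "
from h import *
hk()"
python3 -m jog '[{"slide":[0,0.1,0],"roll":0},{"slide":[0,0.2,0],"roll":0},{"slide":[0,0.2,0],"roll":0}]'
python3 -c "
from h import *
hk()"
```

```text
time: 10.38
ee_pos: [0.4668, -0.2196, 0.2679]
eef_rot: [0.392, 0.592, -0.398, 0.581]
ft_force: [-4.0, -1.1, -2.5]
width: 0.0395
t 10.38 seat in hanger mm [-20.8   1.8  22.4] bar at hook z -22.4 F hanger [-4.07  0.5  -2.46] tilt [ 0.017 -0.002] tool->hanger x in tool axes [-0.015  1.     0.001] z 0.2679
time: 10.63
ee_pos: [0.4686, -0.2189, 0.2678]
eef_rot: [0.392, 0.592, -0.398, 0.581]
ft_force: [-2.7, -0.8, -2.9]
width: 0.0391
t 10.63 seat in hanger mm [-18.8   1.8  22.3] bar at hook z -22.3 F hanger [-2.79  0.22 -2.91] tilt [ 0.017 -0.002] tool->hanger x in tool axes [-0.015  1.     0.001] z 0.2678
```

```bash
python3 -m jog '[{"slide":[0,0.1,0],"roll":0},{"slide":[0,0.2,0],"roll":0},{"slide":[0,0.3,0],"roll":0},{"slide":[0,0.3,0],"roll":0}]'
python3 -c "
from h import *
hk()"
python3 -m jog '[{"slide":[0,0.1,0],"roll":0},{"slide":[0,0.2,0],"roll":0},{"slide":[0,0.3,0],"roll":0},{"slide":[0,0.3,0],"roll":0}]'
python3 -c "
from h import *
hk(); shot('side','10',200,165,80,75,8);overlay('10',200,165,80,75,8,(0,0,.016))"
```

```text
time: 10.97
ee_pos: [0.4715, -0.2178, 0.2677]
eef_rot: [0.392, 0.592, -0.398, 0.581]
ft_force: [-3.5, -1.4, -3.2]
width: 0.0397
t 10.97 seat in hanger mm [-15.7   1.7  22.2] bar at hook z -22.2 F hanger [-3.74 -0.01 -3.25] tilt [ 0.017 -0.002] tool->hanger x in tool axes [-0.015  1.     0.001] z 0.2677
time: 11.3
ee_pos: [0.4743, -0.2167, 0.2676]
eef_rot: [0.392, 0.592, -0.398, 0.581]
ft_force: [-3.4, -2.3, -3.9]
width: 0.0395
t 11.30 seat in hanger mm [-12.7   1.6  22.1] bar at hook z -22.1 F hanger [-4.01 -0.84 -3.94] tilt [ 0.017 -0.002] tool->hanger x in tool axes [-0.015  1.     0.001] z 0.2676
```

View pics/o10.png

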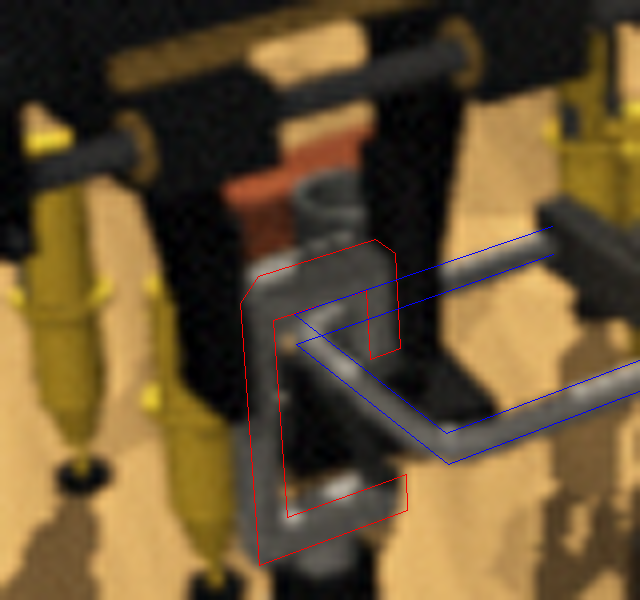

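```bash
python3 -m jog '[{"slide":[0,0.1,0],"roll":0},{"slide":[0,0.2,0],"roll":0},{"slide":[0,0.3,0],"roll":0},{"slide":[0,0.4,0],"roll":0}]'
python3 -c "
from h import *
hk()"
python3 -m jog '[{"slide":[0,0.1,0],"roll":0},{"slide":[0,0.2,0],"roll":0},{"slide":[0,0.3,0],"roll":0},{"slide":[0,0.3,0],"roll":0}]'
python3 -c "
from h import *
hk(); shot('side','11',200,165,80,75,8);hk();overlay('11',200,165,80,75,8,(0,0,.016))"
```

```text
time: 11.68
ee_pos: [0.4779, -0.2152, 0.2674]
eef_rot: [0.392, 0.592, -0.398, 0.581]
ft_force: [-4.3, -2.6, -2.6]
width: 0.0393
t 11.68 seat in hanger mm [-8.8  1.7 21.9] bar at hook z -21.9 F hanger [-4.95 -0.76 -2.6 ] tilt [ 0.018 -0.002] tool->hanger x in tool axes [-0.016  1.     0.001] z 0.2674
time: 12.02
ee_pos: [0.4808, -0.214, 0.2672]
eef_rot: [0.392, 0.592, -0.398, 0.581]
ft_force: [-2.9, -1.6, -4.6]
width: 0.0392
t 12.02 seat in hanger mm [-5.7  1.7 21.7] bar at hook z -21.7 F hanger [-3.29 -0.45 -4.62] tilt [ 0.018 -0.003] tool->hanger x in tool axes [-0.016  1.     0.001] z 0.2672
t 12.07 seat in hanger mm [-5.7  1.7 21.6] bar at hook z -21.6 F hanger [-3.34  0.12 -3.79] tilt [ 0.018 -0.003] tool->hanger x in tool axes [-0.016  1.     0.001] z 0.2671
```

View pics/o11.png

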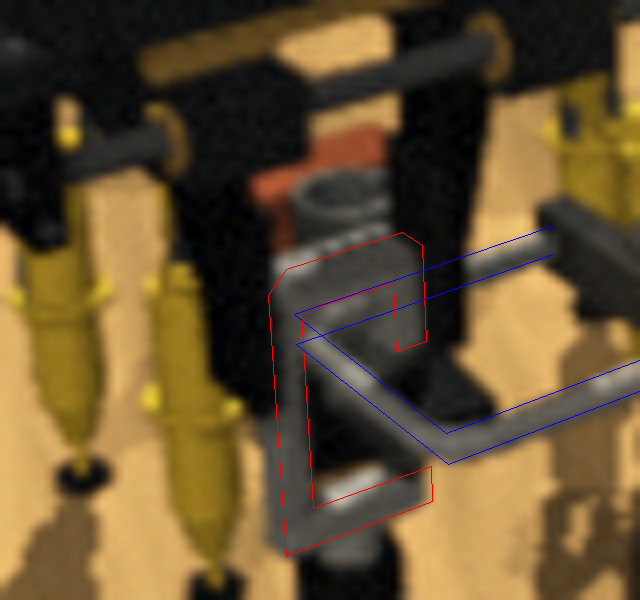

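```bash
python3 -m jog '[{"slide":[0,0.1,0],"roll":0},{"slide":[0,0.2,0],"roll":0},{"slide":[0.2,0.2,0],"roll":0},{"slide":[0.4,0.2,0],"roll":0},{"slide":[0.6,0.2,0],"roll":0}]'
python3 -c "
from h import *
hk()"
python3 -m jog '[{"slide":[0.2,0,0],"roll":0},{"slide":[0.4,0,0],"roll":0},{"slide":[0.6,0,0],"roll":0},{"slide":[0.6,0,0],"roll":0}]'
python3 -c "
from h import *
hk()"
```

```text
time: 12.48
ee_pos: [0.4827, -0.213, 0.2608]
eef_rot: [0.392, 0.592, -0.398, 0.581]
ft_force: [-2.2, -1.5, -6.3]
width: 0.0397
t 12.48 seat in hanger mm [-3.6  1.9 15.3] bar at hook z -15.3 F hanger [-2.57 -0.56 -6.33] tilt [ 0.018 -0.003] tool->hanger x in tool axes [-0.015  1.     0.001] z 0.2608
time: 12.82
ee_pos: [0.4829, -0.2127, 0.2546]
eef_rot: [0.392, 0.592, -0.397, 0.581]
ft_force: [0.2, 0.1, -2.0]
width: 0.0397
t 12.82 seat in hanger mm [-3.3  2.2  9.1] bar at hook z -9.1 F hanger [ 0.23 -0.01 -1.97] tilt [ 0.017 -0.003] tool->hanger x in tool axes [-0.015  1.     0.002] z 0.2546
```

```bash
python3 -m jog '[{"slide":[0.1,0,0],"roll":0},{"slide":[0.2,0,0],"roll":0},{"slide":[0.3,0,0],"roll":0},{"slide":[0.3,0,0],"roll":0},{"slide":[0.3,0,0],"roll":0}]'
python3 -c "
from h import *
hk(); shot('side','12',200,165,80,75,8);hk();overlay('12',200,165,80,75,8,(0,0,.016))"
```

```text
time: 13.23
ee_pos: [0.4828, -0.2127, 0.2516]
eef_rot: [0.392, 0.592, -0.397, 0.581]
ft_force: [-0.2, -0.2, -2.2]
width: 0.0392
t 13.23 seat in hanger mm [-3.4  2.2  6.1] bar at hook z -6.1 F hanger [-0.21 -0.08 -2.17] tilt [ 0.017 -0.003] tool->hanger x in tool axes [-0.015  1.     0.002] z 0.2516
t 13.28 seat in hanger mm [-3.3  2.2  6.2] bar at hook z -6.2 F hanger [ 0.03  0.27 -3.26] tilt [ 0.017 -0.003] tool->hanger x in tool axes [-0.015  1.     0.002] z 0.2517
```

View pics/vside12.png

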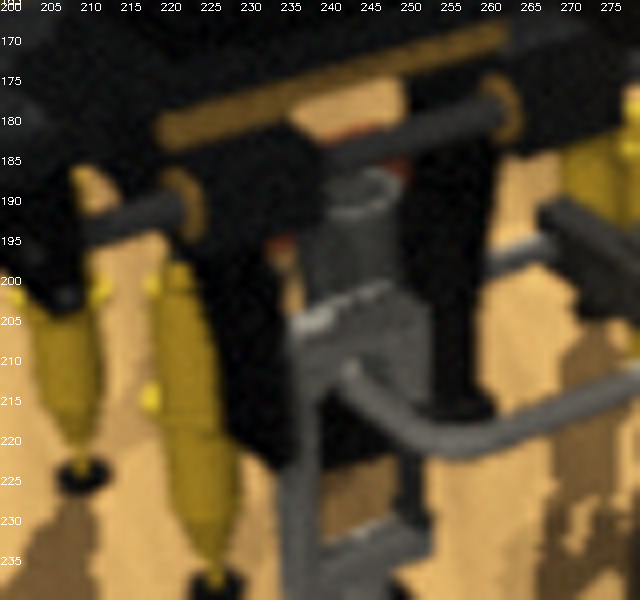

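```bash
python3 -m jog '[{"slide":[-0.4,0,0],"roll":0},{"slide":[-0.8,0,0],"roll":0},{"slide":[-1.2,0,0],"roll":0},{"slide":[-1.6,0,0],"roll":0},{"slide":[-2,0,0],"roll":0}]'
python3 -m jog '[{"slide":[0,-0.1,0],"roll":0},{"slide":[0,-0.2,0],"roll":0},{"slide":[0,-0.3,0],"roll":0},{"slide":[0,-0.4,0],"roll":0},{"slide":[0,-0.4,0],"roll":0}]'
python3 -c "
from h import *
hk(); shot('side','13',200,165,80,75,8);hk()"
```

```text
time: 13.7
ee_pos: [0.4833, -0.2128, 0.2723]
eef_rot: [0.392, 0.592, -0.397, 0.581]
ft_force: [-0.0, 0.6, -2.8]
width: 0.0396
time: 14.12
ee_pos: [0.4793, -0.2144, 0.2722]
eef_rot: [0.392, 0.592, -0.397, 0.581]
ft_force: [-0.4, -0.8, -3.2]
width: 0.0394
t 14.12 seat in hanger mm [-7.3  1.9 26.7] bar at hook z -26.7 F hanger [-0.73 -0.62 -3.24] tilt [ 0.017 -0.003] tool->hanger x in tool axes [-0.015  1.     0.001] z 0.2722
t 14.17 seat in hanger mm [-7.2  1.9 26.7] bar at hook z -26.7 F hanger [-0.3   0.93 -2.25] tilt [ 0.017 -0.003] tool->hanger x in tool axes [-0.015  1.     0.002] z 0.2722
```

View pics/vside13.png

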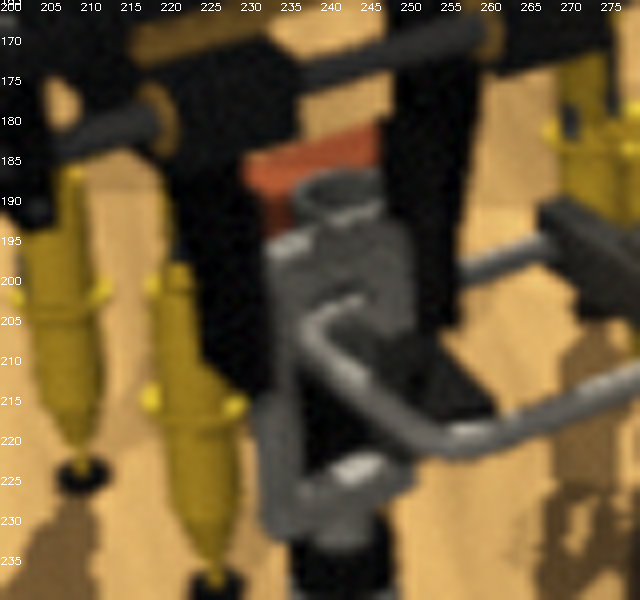

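```bash
python3 -m jog '[{"slide":[0,-0.1,0],"roll":0},{"slide":[0,-0.2,0],"roll":0},{"slide":[0,-0.2,0],"roll":0}]'
python3 -c "
from h import *
hk()"
python3 -m jog '[{"slide":[0,-0.05,0],"roll":0},{"slide":[0,-0.1,0],"roll":0},{"slide":[0,-0.1,0],"roll":0}]'
python3 -c "
from h import *
hk()"
```

```text
time: 14.42
ee_pos: [0.4773, -0.2153, 0.2722]
eef_rot: [0.392, 0.592, -0.397, 0.581]
ft_force: [0.7, -0.3, -2.5]
width: 0.0396
t 14.42 seat in hanger mm [-9.4  1.8 26.7] bar at hook z -26.7 F hanger [ 0.53 -0.5  -2.53] tilt [ 0.017 -0.003] tool->hanger x in tool axes [-0.015  1.     0.001] z 0.2722
time: 14.67
ee_pos: [0.4763, -0.2157, 0.2722]
eef_rot: [0.392, 0.592, -0.398, 0.581]
ft_force: [-0.3, -0.1, -2.4]
width: 0.0397
t 14.67 seat in hanger mm [-10.5   1.8  26.7] bar at hook z -26.7 F hanger [-0.32  0.06 -2.4 ] tilt [ 0.017 -0.003] tool->hanger x in tool axes [-0.015  1.     0.001] z 0.2722
```

```bash
python3 -m jog '[{"slide":[0,-0.05,0],"roll":0},{"slide":[0,-0.1,0],"roll":0},{"slide":[0,-0.1,0],"roll":0}]'
python3 -c "
from h import *
hk()"
python3 -m jog '[{"slide":[0,-0.05,0],"roll":0},{"slide":[0,-0.05,0],"roll":0},{"slide":[0,-0.05,0],"roll":0}]'
python3 -c "
from h import *
hk()"
```

```text
time: 14.92
ee_pos: [0.4759, -0.2158, 0.2722]
eef_rot: [0.393, 0.592, -0.397, 0.581]
ft_force: [2.9, 1.2, -4.4]
width: 0.0394
t 14.92 seat in hanger mm [-11.    1.9  26.7] bar at hook z -26.7 F hanger [ 3.1   0.   -4.45] tilt [ 0.016 -0.003] tool->hanger x in tool axes [-0.014  1.     0.002] z 0.2722
time: 15.17
ee_pos: [0.4758, -0.2158, 0.2723]
eef_rot: [0.393, 0.592, -0.397, 0.581]
ft_force: [5.5, 1.3, -5.4]
width: 0.0396
t 15.17 seat in hanger mm [-11.    2.   26.8] bar at hook z -26.8 F hanger [ 5.56 -0.86 -5.36] tilt [ 0.015 -0.003] tool->hanger x in tool axes [-0.013  1.     0.002] z 0.2723
```

```bash
python3 -m jog '[{"slide":[0,-0.05,0],"roll":0},{"slide":[0,-0.05,0],"roll":0},{"slide":[0,-0.05,0],"roll":0},{"slide":[0,-0.05,0],"roll":0}]'
python3 -c "
from h import *
hk()"
python3 -m jog '[{"slide":[0,-0.05,0],"roll":0},{"slide":[0,-0.05,0],"roll":0},{"slide":[0,-0.05,0],"roll":0},{"slide":[0,-0.05,0],"roll":0}]'
python3 -c "
from h import *
hk();shot('side','14',200,165,80,75,8)"
```

```text
time: 15.5
ee_pos: [0.4758, -0.2158, 0.2723]
eef_rot: [0.393, 0.592, -0.397, 0.582]
ft_force: [4.5, 0.4, -5.2]
width: 0.0395
t 15.50 seat in hanger mm [-11.1   2.   26.8] bar at hook z -26.8 F hanger [ 4.35 -1.31 -5.15] tilt [ 0.014 -0.004] tool->hanger x in tool axes [-0.012  1.     0.002] z 0.2723
time: 15.83
ee_pos: [0.4757, -0.2158, 0.2723]
eef_rot: [0.393, 0.591, -0.396, 0.582]
ft_force: [5.3, -0.1, -6.1]
width: 0.0393
t 15.83 seat in hanger mm [-11.1   2.   26.8] bar at hook z -26.8 F hanger [ 4.87 -2.12 -6.15] tilt [ 0.014 -0.004] tool->hanger x in tool axes [-0.011  1.     0.003] z 0.2723
```

View pics/vside14.png

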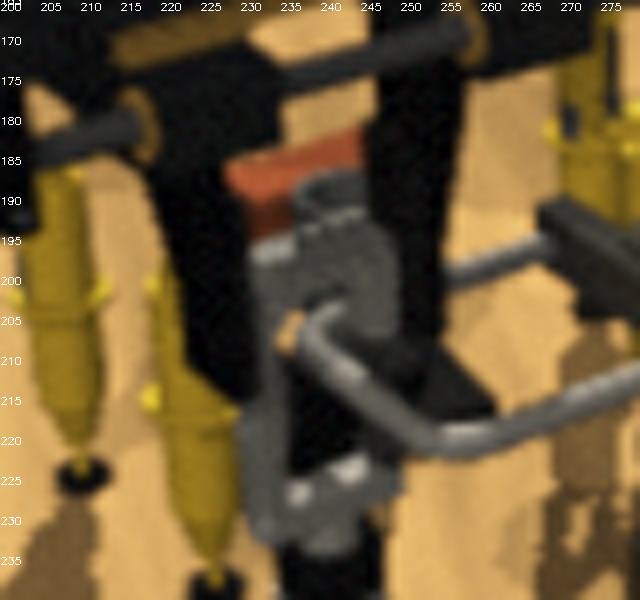

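```bash
python3 -m jog '[{"slide":[0,0.2,0],"roll":0},{"slide":[0,0.4,0],"roll":0},{"slide":[0,0.6,0],"roll":0},{"slide":[0,0.8,0],"roll":0},{"slide":[0,1.0,0],"roll":0}]'
python3 -m jog '[{"slide":[0.4,0,0],"roll":0},{"slide":[0.8,0,0],"roll":0},{"slide":[1.2,0,0],"roll":0},{"slide":[1.6,0,0],"roll":0},{"slide":[1.9,0,0],"roll":0}]'
python3 -m jog '[{"slide":[0.1,0,0],"roll":0},{"slide":[0.2,0,0],"roll":0},{"slide":[0.2,0,0],"roll":0}]'
python3 -c "
from h import *
hk()"
```

```text
time: 16.3
ee_pos: [0.485, -0.212, 0.2722]
eef_rot: [0.393, 0.592, -0.396, 0.582]
ft_force: [-0.6, -0.4, -2.2]
width: 0.0395
time: 16.72
ee_pos: [0.4844, -0.2119, 0.2524]
eef_rot: [0.393, 0.592, -0.396, 0.582]
ft_force: [0.1, -0.8, -2.5]
width: 0.0397
time: 16.97
ee_pos: [0.4843, -0.212, 0.2502]
eef_rot: [0.393, 0.592, -0.396, 0.582]
ft_force: [0.3, 0.1, -3.4]
width: 0.0393
t 16.97 seat in hanger mm [-1.7  2.3  4.7] bar at hook z -4.7 F hanger [ 0.29  0.04 -3.39] tilt [ 0.015 -0.004] tool->hanger x in tool axes [-0.012  1.     0.002] z 0.2502
```

```bash
python3 -m jog '[{"slide":[0.1,0.1,0],"roll":0},{"slide":[0.2,0.1,0],"roll":0},{"slide":[0.2,0.1,0],"roll":0}]'
python3 -c "
from h import *
hk()"
python3 -m jog '[{"slide":[0.05,0,0],"roll":0},{"slide":[0.1,0,0],"roll":0},{"slide":[0.1,0,0],"roll":0}]'
python3 -c "
from h import *
hk()"
python3 -m jog '[{"slide":[0.05,0,0],"roll":0},{"slide":[0.1,0,0],"roll":0},{"slide":[0.1,0,0],"roll":0}]'
python3 -c "
from h import *
hk()"
```

```text
time: 17.22
ee_pos: [0.4853, -0.2115, 0.2481]
eef_rot: [0.393, 0.592, -0.396, 0.582]
ft_force: [-0.2, 0.4, -3.1]
width: 0.0396
t 17.22 seat in hanger mm [-0.7  2.4  2.6] bar at hook z -2.6 F hanger [-0.07  0.49 -3.11] tilt [ 0.015 -0.004] tool->hanger x in tool axes [-0.012  1.     0.002] z 0.2481
time: 17.47
ee_pos: [0.4852, -0.2115, 0.247]
eef_rot: [0.393, 0.592, -0.396, 0.581]
ft_force: [0.3, -0.9, -3.3]
width: 0.0397
t 17.47 seat in hanger mm [-0.8  2.4  1.5] bar at hook z -1.5 F hanger [-0.06 -0.99 -3.31] tilt [ 0.015 -0.004] tool->hanger x in tool axes [-0.012  1.     0.002] z 0.247
time: 17.72
ee_pos: [0.4851, -0.2115, 0.2459]
eef_rot: [0.393, 0.592, -0.396, 0.581]
ft_force: [-0.3, -0.6, -2.5]
width: 0.0393
t 17.72 seat in hanger mm [-0.8  2.4  0.4] bar at hook z -0.4 F hanger [-0.56 -0.44 -2.49] tilt [ 0.015 -0.004] tool->hanger x in tool axes [-0.012  1.     0.002] z 0.2459
```

```bash
python3 -m jog '[{"slide":[0.05,0,0],"roll":0},{"slide":[0.1,0,0],"roll":0},{"slide":[0.1,0,0],"roll":0}]'
python3 -c "
from h import *
hk()"
python3 -m jog '[{"slide":[0.05,0,0],"roll":0},{"slide":[0.1,0,0],"roll":0},{"slide":[0.1,0,0],"roll":0}]'
python3 -c "
from h import *
hk();shot('side','15',200,165,80,75,8)"
```

```text
time: 17.97
ee_pos: [0.4852, -0.2115, 0.2451]
eef_rot: [0.393, 0.592, -0.396, 0.582]
ft_force: [-0.6, 0.6, -1.8]
width: 0.0392
t 17.97 seat in hanger mm [-0.8  2.4 -0.4] bar at hook z 0.4 F hanger [-0.32  0.73 -1.76] tilt [ 0.015 -0.004] tool->hanger x in tool axes [-0.012  1.     0.002] z 0.2451
time: 18.22
ee_pos: [0.4853, -0.2116, 0.2449]
eef_rot: [0.393, 0.592, -0.397, 0.582]
ft_force: [-2.7, 1.4, 5.1]
width: 0.0394
t 18.22 seat in hanger mm [-0.7  2.3 -0.6] bar at hook z 0.6 F hanger [-2.    2.35  5.1 ] tilt [ 0.014 -0.003] tool->hanger x in tool axes [-0.012  1.     0.002] z 0.2449
```

View pics/vside15.png

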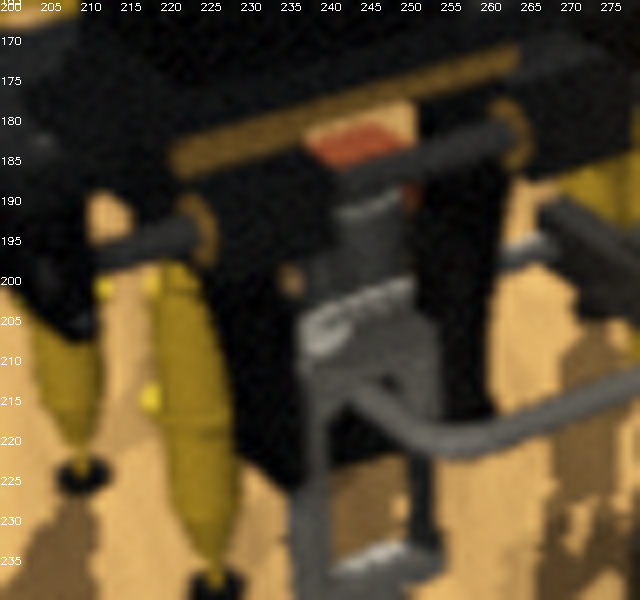

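```bash
python3 -m jog '[{"slide":[0,0,0],"roll":0},{"slide":[0,0,0],"roll":0}]'
python3 -c "
from h import *
hk()"
python3 -m jog '[{"slide":[0,0,0],"roll":0},{"slide":[0,0,0],"roll":0},{"slide":[0,0,0],"roll":0}]' 1 5
python3 -c "
from h import *
hk()"
python3 -m jog '[{"slide":[0,0,0],"roll":0},{"slide":[0,0,0],"roll":0},{"slide":[0,0,0],"roll":0},{"slide":[0,0,0],"roll":0}]' 0.5 5
python3 -c "
from h import *
hk();shot('side','16',200,165,80,75,8)"
```

```text
time: 18.43
ee_pos: [0.4854, -0.2116, 0.245]
eef_rot: [0.393, 0.591, -0.397, 0.582]
ft_force: [-0.5, 0.5, 0.6]
width: 0.0398
t 18.43 seat in hanger mm [-0.6  2.3 -0.5] bar at hook z 0.5 F hanger [-0.31  0.66  0.6 ] tilt [ 0.014 -0.003] tool->hanger x in tool axes [-0.012  1.     0.002] z 0.245
time: 18.68
ee_pos: [0.4855, -0.2116, 0.245]
eef_rot: [0.393, 0.591, -0.396, 0.582]
ft_force: [0.8, -0.4, -0.2]
width: 0.0399
t 18.68 seat in hanger mm [-0.5  2.2 -0.5] bar at hook z 0.5 F hanger [ 0.59 -0.71 -0.18] tilt [ 0.014 -0.003] tool->hanger x in tool axes [-0.012  1.     0.002] z 0.245
time: 19.02
ee_pos: [0.4855, -0.2116, 0.245]
eef_rot: [0.393, 0.591, -0.396, 0.582]
ft_force: [-0.2, -1.1, -0.7]
width: 0.0433
t 19.02 seat in hanger mm [-0.5  2.2 -0.5] bar at hook z 0.5 F hanger [-0.59 -0.9  -0.72] tilt [ 0.014 -0.003] tool->hanger x in tool axes [-0.012  1.     0.002] z 0.245
```

View pics/vside16.png

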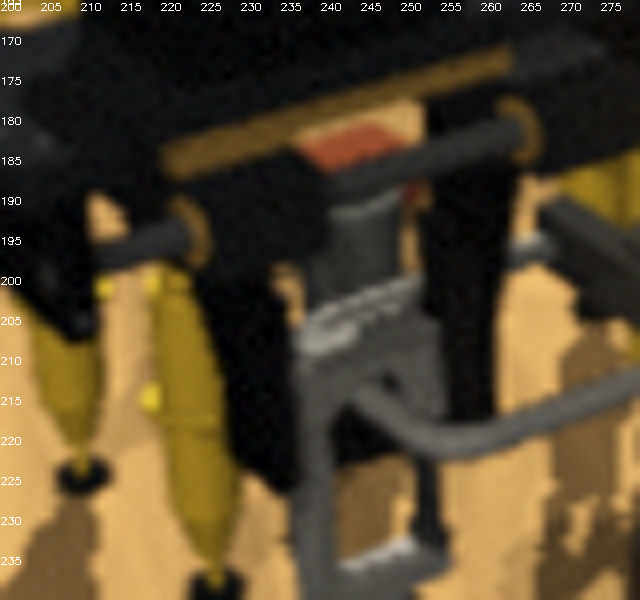

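```bash
python3 -m jog '[{"slide":[0,0,0],"roll":0},{"slide":[0,0,0],"roll":0},{"slide":[0,0,0],"roll":0},{"slide":[0,0,0],"roll":0},{"slide":[0,0,0],"roll":0}]' 0.28
python3 -m jog '[{"slide":[-0.5,0,0],"roll":0},{"slide":[-1,0,0],"roll":0},{"slide":[-2,0,0],"roll":0},{"slide":[-3,0,0],"roll":0},{"slide":[-4,0,0],"roll":0}]'
python3 -c "
from h import *
hk();shot('side','17',190,150,90,110,5)"
```

```text
time: 19.48
ee_pos: [0.4855, -0.2116, 0.245]
eef_rot: [0.393, 0.591, -0.396, 0.582]
ft_force: [0.0, -0.5, 0.5]
width: 0.0613
time: 19.9
ee_pos: [0.4862, -0.2117, 0.2865]
eef_rot: [0.393, 0.591, -0.396, 0.582]
ft_force: [0.9, 0.2, 0.3]
width: 0.0623
t 19.90 seat in hanger mm [ 0.1  1.8 41. ] bar at hook z -41.0 F hanger [ 0.87 -0.15  0.31] tilt [ 0.013 -0.003] tool->hanger x in tool axes [-0.011  1.     0.003] z 0.2865
```

View pics/vside17.png

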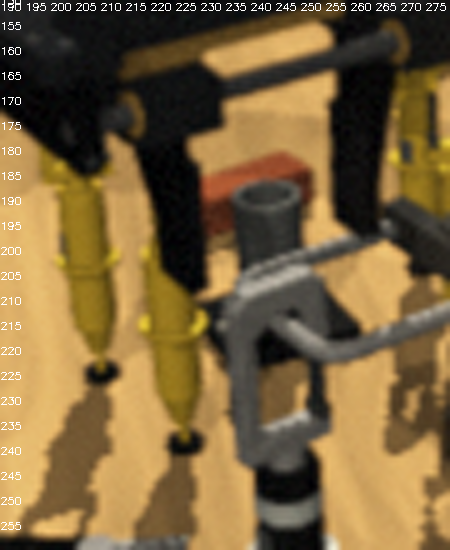

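Handpiece is hanging from the bar. I'll back well clear, then let it settle and check it.

```bash
python3 -m jog '[{"slide":[-3,0,0],"roll":0},{"slide":[-6,0,0],"roll":0},{"slide":[-9,0,0],"roll":0},{"slide":[-11,0,0],"roll":0},{"slide":[-12,0,0],"roll":0}]'
for i in 1 2 3 4 5 6; do python3 -m jog '[{"slide":[0,0,0],"roll":0},{"slide":[0,0,0],"roll":0},{"slide":[0,0,0],"roll":0},{"slide":[0,0,0],"roll":0},{"slide":[0,0,0],"roll":0}]' >/dev/null; done
python3 -c "
from h import *
shot('side','18',200,180,90,110,5)
a=cv2.imread('pics/side18.png').astype(int)
for _ in range(6): b=r.camera('side')
b=b[:,:,::-1].astype(int); print(np.abs(a-b)[180:320,200:300].mean(), np.abs(a-b)[180:320,200:300].max()); hk()
shot('top','18',300,190,90,90,6)"
```

```text
time: 20.37
ee_pos: [0.4888, -0.2122, 0.4119]
eef_rot: [0.393, 0.589, -0.396, 0.585]
ft_force: [0.7, 0.0, 0.2]
width: 0.0627
1.7811904761904762 14
t 23.22 seat in hanger mm [  2.    0.6 165.3] bar at hook z -165.3 F hanger [-0.5  0.2 -0.4] tilt [ 0.009 -0.001] tool->hanger x in tool axes [-0.008  1.     0.002] z 0.4108
```

View pics/side18.png

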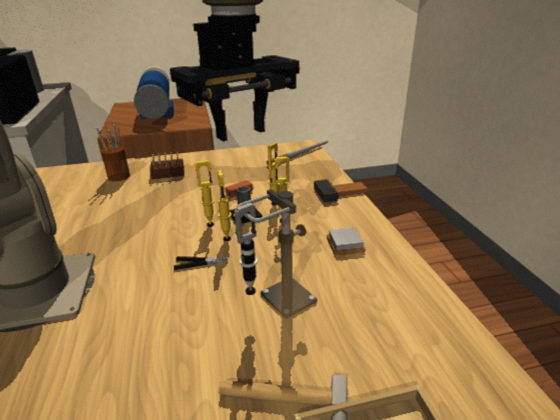

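View pics/vside18.png

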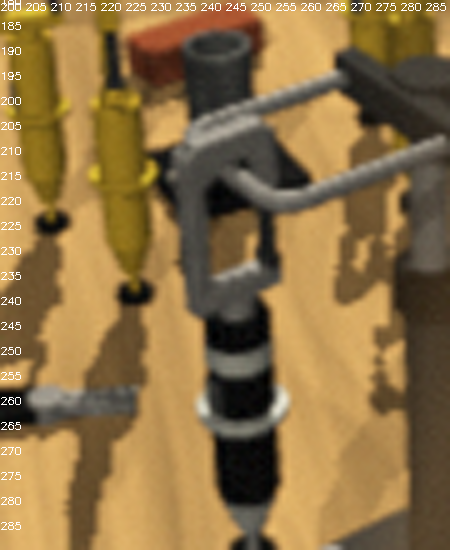

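```bash
python3 -c "
from h import *
print(proj('side',LP+[0,0,0]),proj('side',LP-[0,0,.19]))
for k in range(5):
    im=r.camera('side'); g=im[230:300,225:275].sum(2)<90
    ys,xs=np.nonzero(g); print(k,xs.mean()+225,ys.mean()+230,len(xs)); [r.camera('top') for _ in range(4)]
"
```

```text
[[245.64158604 212.90882906]] [[251.4281606  291.50339055]]
0 247.94 264.21714285714285 350
1 247.9279538904899 264.52737752161386 347
2 247.92151162790697 264.69767441860466 344
3 247.94460641399417 264.34402332361515 343
4 247.88011695906434 264.32163742690057 342
```

```bash
python3 -c "
from bench import r
print(r.close_job())"
```

```text
the job is handed in; nothing more can be done
None
```

The handpiece is hanging from the loop by its snap hook, wheel down, and the job is handed in at about 24 s of the 72 s allowed; the simulator gave no verdict.

- **Clipping:** I lifted the handpiece from the cradle and pressed the gate onto the front bar. The force was about 3–5 N against the 20 N limit. I then lowered the hook, and the sideways force fell to zero as the gate shut under the bar.
- **Catch test:** I raised the hook 20 mm and drew it back. The bar stopped at hook_seat x of about -11 mm in the hanger frame, where the shut gate should meet it. I held it there at about 4–5.5 N for roughly 0.7 s.
- **Seating:** Lowering the hook found the bar at 0.260 m by touch, which matches the camera. The hook pressed on it with about 8 N for a moment before I released it and backed the gripper 16 cm clear.

**Last checks:**
- **Stillness:** The image position shifted less than 0.1 px sideways over about 1 s. Its height scattered by about 0.5 px, with no trend.
- **Upright:** The wheel is within about 1.5 px of where it should be, so the tilt is well under 0.15 rad.
- **Gate:** It looks shut in the picture.
- **Bystanders:** They look unmoved. I judged this by eye and did not measure it.

**Disagreements:**
- **Image fit:** It put the hook about 2–3 mm higher relative to the gripper than the text's heights, so I worked between the two values. Seating on the bar then agreed with that to within 1 mm.
- **Gripper tilt:** The gripper carried a tilt of about 1° while the handpiece was clipped on.

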